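# Pack a heel-moulding tool set: heavy mould lowest, cork insole on top

## Robot

A 6-joint arm with a two-finger parallel gripper is mounted at the origin on the work surface. World frame = base frame: x ahead of the robot, y to its left, z up, the work surface at z = 0. Lengths are in m, angles in rad, forces in N, time in s.
With the tool pointing down it reaches from about 0.3 to 0.75 m from the base axis. Payload 8.5 kg.
Tool frame: the origin (TCP) lies on the centre line of the jaws, within the pads' length; the fingertips stand 22 mm ahead of it and the grasp point (between the pads) lies 3 mm ahead of it; z points along the fingers, x is the direction in which the jaws open and shut, and the axes are right-handed (so a half turn about z gives the same grasp; the last joint's range is limited). The gripper opens to 88 mm and grips with 3 to 60 N. Pads are 18 mm wide; open, the fingers measure 123 mm over their backs; the gripper's body (75 mm by 187 mm) begins 45 mm behind the grasp point.
Start: joints at [-1.512, 0.381, 1.297, -0, 1.464, -0.215], TCP at [0.149, -0.529, 0.239] pointing down, gripper open.
Joint ranges: [-3.11, 3.11], [-0.89, 2.33], [0.22, 2.48], [-1.42, 4.56], [0.17, 2.85], [-2.88, 2.88]. Speed limits (rad/s): [2.39, 2.39, 3.14, 3.14, 3.14, 3.14].

## Interface

Orientations are given as a 3x3 rotation matrix whose columns are the frame's x, y, z axes.
In Python, from bench import bot, vision gives the robot as it stands.
- The arm moves only by the shell command python3 -m handwheel 'ROWS' [OPENING] [FORCE]. ROWS is JSON, a list of rows, each a list of 6 numbers: the shift along the tool's x, y, z scaled (see below), then the turn, a rotation vector about the tool's x, y, z scaled (see below). In form: [[tx, ty, tz, rx, ry, rz], ...]. A call has 1 to 12 rows; each row is the pose to reach, as a shift and turn from the pose commanded when the call began, along the tool's axes at that moment; what a row does not reach only later rows make up. The controller multiplies each number of a shift by 0.25 m and each number of a turn by 45 degrees. A row lasts 1/12 s, in which the tool goes at most 41.7 mm and 7.16 degrees, less where a joint would pass 70% of its speed; a pose out of reach is approached as far as the arm can. A call with a number of a shift or a turn outside -1 to 1 is refused whole. A call with a gripper value outside its range is refused whole. OPENING is the closure, from -1 (fully open) to 1 (shut), set as the call begins (- or left out, the last holds). The fingers move at their own pace and stop on an object; FORCE is the grip in N (left out, the last holds). Time passes only in rows, so rows that repeat a pose let the fingers close. It gives the time, the measured TCP pose, the force and the opening at its end, in the units of the state.
- bot.sense(): the state, without advancing time (a new reading comes with each control period).
- vision.get_image(name): name is "scene" or "top" or "wrist"; returns (picture, depth): 400x640x3 uint8, red, green, blue; 400x640 float32, m along the optical axis (not along the pixel's ray), 0 where there is no reading.
- vision.camera_info(name): a dict with "fovy" (degrees; the focal length in pixels is half the picture's height over the tangent of half this angle, whatever the lens; pixels are square), "cx", "cy" (the principal point, pixels), "distortion" ([k1, k2, p1, p2, k3] as OpenCV has them; the pictures are not rectified), "R" (3x3) and "t" (3): a world point X has camera coordinates R X + t. Camera axes: x right, y down, z forward; pixel columns grow to the right and rows downward; lengths in m; the calibration is good to about 2 mm. A picture is of the moment at which its call begins: read the wrist's pose just before it. camera_info takes no time and is no camera call; for the wrist camera it gives the pose at the moment of the call.
- bot.sign_off(): hands the job in, once; it reports no verdict.
The state is a dict: "t": time; "q": joint angles; "joint_vel": joint speeds; "joint_torque": joint torques, N m; "tool_pos": TCP position; "orientation": TCP orientation; "force": force on the tool from outside, world axes, zero at the start; "wrist_torque": the same for the moment, N m; "grip_width": finger opening in m.
Only numpy, scipy, OpenCV 4.12 (cv2) and the standard library are available. Lean on these libraries where they do the work, as an engineer would, in place of code of your own. Each camera call takes 0.05 s, during which the arm holds its last target.

## Task

Pack the tool set into the open grey box, heaviest at the bottom: pinch the two side buttons of the aluminium mould to free it from the sloped rack and lay it flat on the floor of the box, then lay the round-ended wooden block flat on the mould, and the cork insole flat on the block. All three go top side up, lengthwise in the box and centred on one another; lower each until it rests instead of dropping it, and leave everything else on the table where it is.

Things in the scene. Friction and masses are not known exactly. Their poses are not given: they have to be found in the camera images.
- mould: Aluminium bar-shaped heel mould 120 (x) x 50 (y) x 36 (z) mm, flat top, 0.7 kg (heaviest). Origin: centre of its underside. It lies on the sloped rack: its z is the slope's normal (35 degrees off vertical), +x its upper end, towards the robot. A black button stands out of each long side at mid-length, centre 25 mm above the underside: 68 mm over both, 52 mm pressed.
- tab_left (a joint): Release button on the mould's +y side, face 20 mm (x) x 14 mm: 0 = out (latched), 0.008 m = fully pressed, spring 2 to 4.5 N. It carries two bolts, at x = +40 and -40 mm, 8 to 15 mm above the underside, tips 35 mm from the mid-plane (27 mm pressed), held under the rack's catches. With both buttons fully in the mould lifts off along its own z; let go, they spring out.
- tab_right (a joint): The same release button, with its two bolts, on the mould's -y side: 0 = out (latched), 0.008 m = fully pressed.
- rack: Fixed rack 170 x 165 mm, deck rising towards the robot at 35 degrees, so it faces away from it. Origin on the table below its centre, x to the upper end. A light bar (22 x 20 mm section, along y) crosses over it at x = 8 mm, 203 to 223 mm above the table, on posts at y = +-82 mm: it blocks a gripper coming straight down on the mould; one square to the deck has 80 mm from its centre line to the bar.
- rack_seat (a point): Point of the rack's deck, 66 mm above the table, where the latched mould's origin sits. Four catches 22 mm high off the deck stand beside the mould, 31 to 49 mm up and down the slope from here and 30 to 43 mm to either side; between them the fingers have 62 mm of clear deck. A 16 mm high stop is at the mould's lower end.
- block: Beech backing block, 130 (x) x 60 (y) x 22 (z) mm, about 0.13 kg; the +x end is half round (radius 30 mm), the other square. Lies flat on the table. Origin: centre of its underside, at mid-length; z up.
- insole: Rigid cork insole plate, 142 (x) x 62 mm at the broad forefoot (+x end), 46 mm wide with parallel sides at the waist (x = -40 to +15 mm), 50 mm at the heel end, 8 mm thick, about 30 g, the lightest. Lies flat on the table. Origin: centre of its underside, at mid-length; z up.
- tote: Open grey box, fixed on the table: 205 (x) x 170 (y) x 75 (z) mm outside, walls and floor 5 mm, so 195 x 160 mm inside and 70 mm deep. Origin: centre of its underside; x along its length. The stack in it is 36 + 22 + 8 mm high, from the floor 5 mm above the table.
- glue_pot: Glue pot with conical cap, 68 mm wide, 95 mm tall; bystander, to be left alone. Origin at its underside or grip, on the table.
- tape_roll: Paper tape roll lying flat, 64 mm wide, 24 mm high; bystander, to be left alone. Origin at its underside or grip, on the table.
- tack_jar: Jar with steel cap, 60 mm wide, 75 mm tall; bystander, to be left alone. Origin at its underside or grip, on the table.
- hammer: Hammer lying along its x; bystander, to be left alone. Origin at its underside or grip, on the table.
- brush: Brush lying along its x; bystander, to be left alone. Origin at its underside or grip, on the table.
- polish_tin: Tin, 74 mm wide, 50 mm tall; bystander, to be left alone. Origin at its underside or grip, on the table.
- wax_block: Dark block 90 x 50 x 30 mm; bystander, to be left alone. Origin at its underside or grip, on the table.
There are look-alikes about, which are no part of the job. What is shaped like the mould but yellow is not meant.

How it is judged:
By the outcome, as a careful person would: the job done as asked, in the order asked, and still so for the second after the job is handed in, with the robot touching nothing.
It also fails if it takes over 72 s, if anything falls off the work surface, if the arm or the gripper's body presses on something with over 40 N, if the wrist force passes 120 N, or if a joint passes its speed limit or range.

## Working session

There is one attempt and no reset: what is moved stays moved. The work goes in short steps, Python scripts to look and compute and a shell command to move; the robot and the scene stay as the last step left them, time stands still between calls to the robot, and variables do not carry over. Pictures are saved under pics/ and viewed, and the job is handed in when it is done.

```bash
ls -la; mkdir -p pics; python3 - <<'E'
from bench import bot, vision
import cv2
print(bot.sense())
for n in ("scene","top","wrist"):
    ci=vision.camera_info(n); print(n,ci)
    p,d=vision.get_image(n); cv2.imwrite(f"pics/{n}0.png",p[:,:,::-1])
    import numpy as np; np.savez(f"pics/{n}0.npz",p=p,d=d,**{k:np.array(v) for k,v in ci.items()})
E
```

```text
total 12
drwxr-xr-x  3 agent agent 4096 Dec  7 16:02 .
drwxr-xr-x 23 root  root  4096 Dec  7 16:02 ..
drwxr-xr-x  2 agent agent 4096 Dec  7 16:02 pics
{'t': 0.0, 'q': array([-1.51230693e+00,  3.81191592e-01,  1.29823248e+00, -3.56811592e-06,
        1.46358692e+00, -2.15267781e-01]), 'joint_vel': array([ 0.00014771, -0.00050121, -0.00011456,  0.00051236, -0.00017041,
       -0.00034995]), 'joint_torque': array([-3.45226663e-04, -4.37928486e+01, -2.24554610e+01,  7.12941075e-02,
        3.52087186e-02, -1.18405787e-04]), 'tool_pos': array([ 0.14869067, -0.52924012,  0.23844967]), 'orientation': array([[ 2.70350919e-01, -9.62761847e-01, -8.64523635e-05],
       [-9.62760852e-01, -2.70350766e-01,  1.41571123e-03],
       [-1.38636522e-03, -2.99505881e-04, -9.99998994e-01]]), 'force': array([-0.25667216, -0.86132166,  0.22166959]), 'wrist_torque': array([0.02538144, 0.05834482, 0.04484796]), 'grip_width': 0.08808607950000061}
scene {'fovy': 50.21275325382096, 'cx': 320.023813419177, 'cy': 201.24740740451608, 'distortion': array([-0.09612999,  0.        ,  0.        ,  0.        ,  0.    
[... 298 characters left out ...]
istortion': array([-0.08358169,  0.        ,  0.        ,  0.        ,  0.        ]), 'R': array([[ 0.00219147, -0.99989817, -0.01410156],
       [-0.99765406, -0.00122126, -0.06844617],
       [ 0.06842198,  0.01421848, -0.99755515]]), 't': array([0.01433273, 0.43538313, 1.38842936])}
wrist {'fovy': 62.357994030412755, 'cx': 316.49003211445137, 'cy': 191.8098624143231, 'distortion': array([-0.06657708,  0.        ,  0.        ,  0.        ,  0.        ]), 'R': array([[ 2.70160947e-01, -9.62814981e-01, -6.12275610e-04],
       [-9.24892606e-01, -2.59696735e-01,  2.77725176e-01],
       [-2.67556966e-01, -7.44642074e-02, -9.60660373e-01]]), 't': array([-0.55001402, -0.03853024,  0.38908622])}
```

View pics/top0.png

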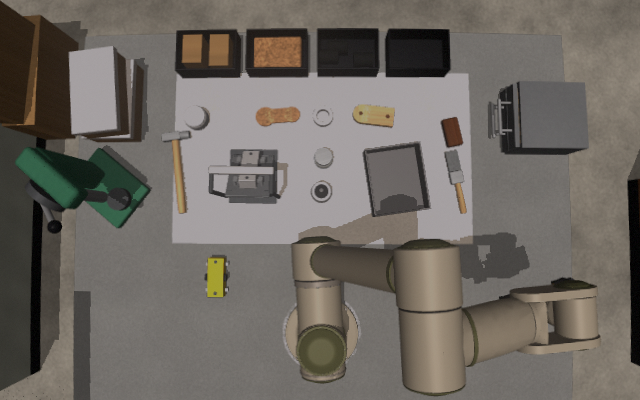

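View pics/scene0.png

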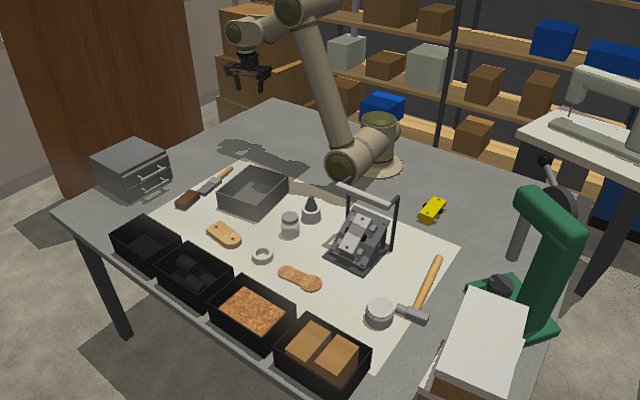

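View pics/wrist0.png

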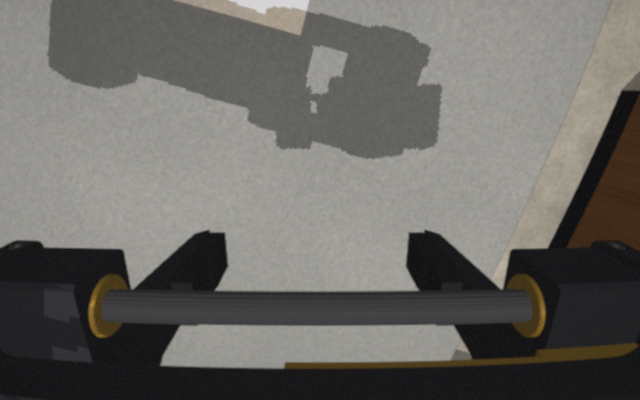

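```bash
cat > h.py <<'E'
import numpy as np, cv2
from bench import bot, vision
def K(ci,h=400):
    f=h/2/np.tan(np.radians(float(ci["fovy"]))/2)
    return np.array([[f,0,float(ci["cx"])],[0,f,float(ci["cy"])],[0,0,1]])
def rays(ci,uv):
    u=cv2.undistortPoints(np.array(uv,float).reshape(-1,1,2),K(ci),np.array(ci["distortion"],float)).reshape(-1,2)
    d=np.c_[u,np.ones(len(u))]
    return -ci["R"].T@ci["t"], d@ci["R"]      # centre, world dirs with unit camera depth
def onplane(ci,uv,z):
    c,d=rays(ci,uv); s=(z-c[2])/d[:,2]; return c+d*s[:,None]
def bydepth(ci,uv,D):
    c,d=rays(ci,uv); uv=np.round(np.array(uv).reshape(-1,2)).astype(int)
    return c+d*D[uv[:,1],uv[:,0]][:,None]
def proj(ci,X):
    X=np.array(X,float).reshape(-1,3)
    r,_=cv2.Rodrigues(np.array(ci["R"],float))
    return cv2.projectPoints(X,r,np.array(ci["t"],float),K(ci),np.array(ci["distortion"],float))[0].reshape(-1,2)
def snap(n,tag):
    ci=vision.camera_info(n); p,d=vision.get_image(n)
    cv2.imwrite(f"pics/{tag}.png",p[:,:,::-1]); np.savez(f"pics/{tag}.npz",p=p,d=d,**{k:np.array(v) for k,v in ci.items()})
    return p,d,ci
def load(tag):
    z=np.load(f"pics/{tag}.npz"); return z["p"],z["d"],{k:z[k] for k in ("fovy","cx","cy","distortion","R","t")}
def crop(tag,x0,y0,x1,y1,k,out):
    p,_,_=load(tag); cv2.imwrite(f"pics/{out}.png",cv2.resize(p[y0:y1,x0:x1,::-1],None,fx=k,fy=k,interpolation=cv2.INTER_CUBIC))
E
python3 - <<'E'
from h import *
s=bot.sense(); ci=vision.camera_info("wrist")
R=s["orientation"];c=-ci["R"].T@ci["t"]
print("cam in tool",R.T@(c-s["tool_pos"])); print(np.round(R.T@ci["R"].T,3))
crop("top0",160,90,480,240,2.5,"c1")
crop("top0",190,135,300,215,7,"c2")
E
```

```text
cam in tool [ 0.00031806 -0.0709283  -0.14560805]
[[ 1.    -0.     0.001]
 [ 0.     0.961  0.278]
 [-0.001 -0.278  0.961]]
```

View pics/c1.png

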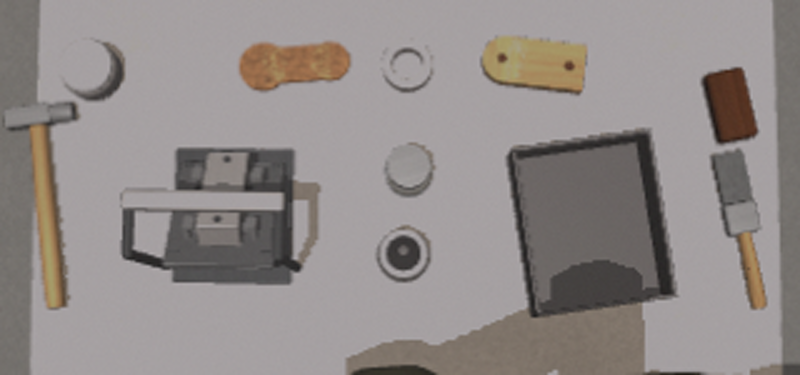

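View pics/c2.png

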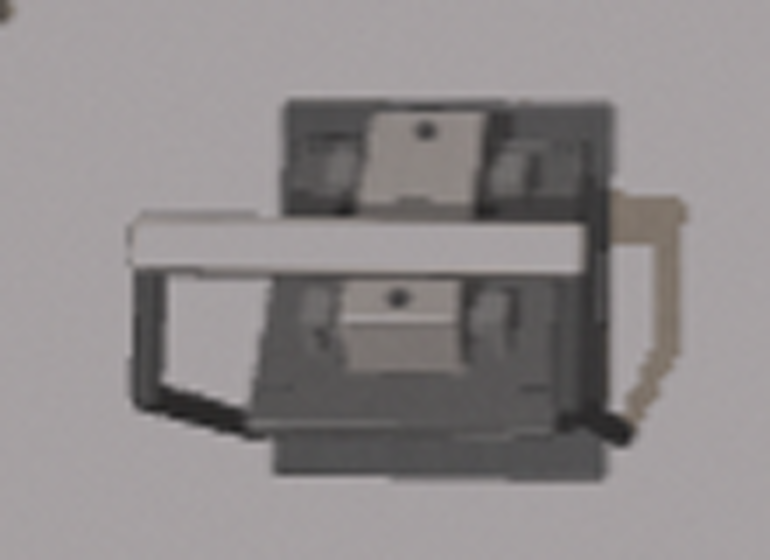

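```bash
python3 - <<'E'
from h import *
p,d,ci=load("top0")
print("bar ends z.223",onplane(ci,[[209,170],[273.6,170.2]],.223).round(3))
print("table",onplane(ci,[[230,203],[277,203],[231,150],[277,150]],0).round(3))
for n,uv in dict(mtop_up=(247,177.5),mtop_lo=(250.8,153.6),deck=(240,190),insole=(277,116),block=(374,115),tote_in=(396,180),pot=(321,191),jar=(323,157),wax=(452,131),tape=(323,117)).items():
    print(n,bydepth(ci,[uv],d).round(3))
print("depth table",bydepth(ci,[[300,220],[200,230],[340,150]],d).round(4))
s,ds,cs=load("scene0")
crop("scene0",310,170,420,290,5,"c3")
E
```

```text
bar ends z.223 [[0.479 0.302 0.223]
 [0.478 0.128 0.223]]
table [[0.4   0.29  0.   ]
 [0.4   0.141 0.   ]
 [0.569 0.29  0.   ]
 [0.569 0.142 0.   ]]
mtop_up [[0.468 0.215 0.126]]
mtop_lo [[0.547 0.215 0.068]]
deck [[0.433 0.239 0.105]]
insole [[0.676 0.142 0.009]]
block [[ 0.676 -0.164  0.022]]
tote_in [[ 0.473 -0.234  0.005]]
pot [[0.432 0.002 0.091]]
jar [[ 0.535 -0.004  0.076]]
wax [[ 0.625 -0.408  0.028]]
tape [[ 0.674 -0.004  0.003]]
depth table [[ 0.3468  0.0681 -0.0013]
 [ 0.3141  0.3841  0.0021]
 [ 0.5689 -0.0579 -0.0025]]
```

View pics/c3.png

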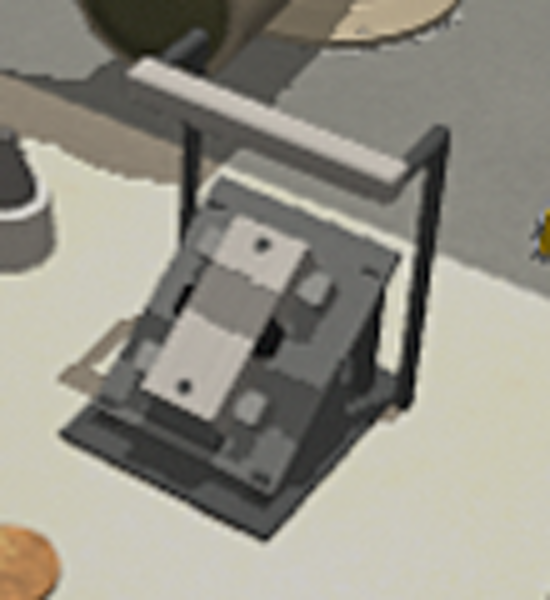

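```bash
cat >> h.py <<'E'
from scipy.spatial.transform import Rotation as Ro
def tilt(yaw,t):
    """tool R: jaws along -y of a frame turned by yaw, tool tilted back by t (deg) towards robot"""
    return Ro.from_euler('z',yaw,degrees=True).as_matrix()@np.array([[0,-np.cos(np.radians(t)),-np.sin(np.radians(t))],[-1,0,0],[0,np.sin(np.radians(t)),-np.cos(np.radians(t))]])
def need(pos,R,s=None):
    s=s or bot.sense(); R0=s["orientation"]
    sh=R0.T@(np.array(pos)-s["tool_pos"])/.25; rv=Ro.from_matrix(R0.T@R).as_rotvec()/(np.pi/4)
    n=max(np.linalg.norm(sh)*.25/.0417,np.linalg.norm(rv)*45/7.16)
    print("row",np.round(sh,3),np.round(rv,3),"rows>=%.1f"%n, "t=%.2f"%s["t"])
E
python3 - <<'E'
from h import *
need([.58,0,.33],tilt(0,35))
need([.58,0,.33],tilt(0,0))
E
```

```text
row [-1.572 -2.233 -0.364] [-0.773 -0.105  0.338] rows>=16.5 t=0.15
row [-1.572 -2.233 -0.364] [-0.     0.001  0.349] rows>=16.5 t=0.15
```

Candidates before the first reach. Mould: aluminium bar on the rack (top view, 253,175), against the yellow one at (216,277), which is rejected. Block: beech piece with one round end (374,115), against the plain rectangles in the bin at (194,50) and (219,50), and the dark wax block (452,131). Insole: cork plate (277,116), against the cork sheet in the bin at (277,50). The crops c1 and c3 confirm the choices: bare metal bar between four catches, round-ended block, shoe-shaped cork.

```bash
python3 -m handwheel '[[-0.7,-1,-0.36,0,0,0.35],[-0.7,-1,-0.36,0,0,0.35],[-0.7,-1,-0.36,0,0,0.35],[-0.7,-1,-0.36,0,0,0.35],[-0.7,-1,-0.36,0,0,0.35],[-0.7,-1,-0.36,0,0,0.35],[-0.7,-1,-0.36,0,0,0.35],[-0.7,-1,-0.36,0,0,0.35]]' -1; python3 -c "
from h import *
need([.58,0,.33],tilt(0,35))"
```

```text
t: 0.82
tool_pos: [0.3435, -0.2907, 0.3303]
orientation: [[0.001, -1.0, 0.001], [-1.0, -0.001, -0.001], [0.001, -0.001, -1.0]]
force: [-1.4, -0.7, 0.5]
grip_width: 0.088
row [-1.162 -0.947  0.002] [-0.779 -0.001  0.   ] rows>=9.0 t=0.82
```

```bash
python3 -m handwheel '[[-1,-0.9,0,-0.78,0,0],[-1,-0.9,0,-0.78,0,0],[-1,-0.9,0,-0.78,0,0],[-1,-0.9,0,-0.78,0,0],[-1,-0.9,0,-0.78,0,0],[-1,-0.9,0,-0.78,0,0],[-1,-0.9,0,-0.78,0,0],[-1,-0.9,0,-0.78,0,0],[-1,-0.9,0,-0.78,0,0]]'; python3 -c "
from h import *
need([.59,0.215,.215],tilt(0,35))"
```

```text
t: 1.57
tool_pos: [0.57, -0.039, 0.3269]
orientation: [[0.005, -0.817, -0.577], [-1.0, -0.005, -0.001], [-0.002, 0.577, -0.817]]
force: [0.3, -0.2, -0.8]
grip_width: 0.088
row [-1.015 -0.328  0.318] [ 0.005 -0.002  0.006] rows>=6.7 t=1.57
```

```bash
python3 -m handwheel '[[-1,-0.33,0.1,0,0,0],[-1,-0.33,0.1,0,0,0],[-1,-0.33,0.1,0,0,0],[-1,-0.33,0.1,0,0,0],[-1,-0.33,0.1,0,0,0],[-1,-0.33,0.32,0,0,0],[-1,-0.33,0.32,0,0,0],[-1,-0.33,0.32,0,0,0],[-1,-0.33,0.32,0,0,0]]'; python3 -c "
from h import *
snap('wrist','w1')"
```

```text
t: 2.32
tool_pos: [0.5882, 0.207, 0.2149]
orientation: [[0.001, -0.816, -0.578], [-1.0, -0.0, -0.001], [0.001, 0.578, -0.816]]
force: [0.9, -0.5, 0.6]
grip_width: 0.0881
```

View pics/w1.png

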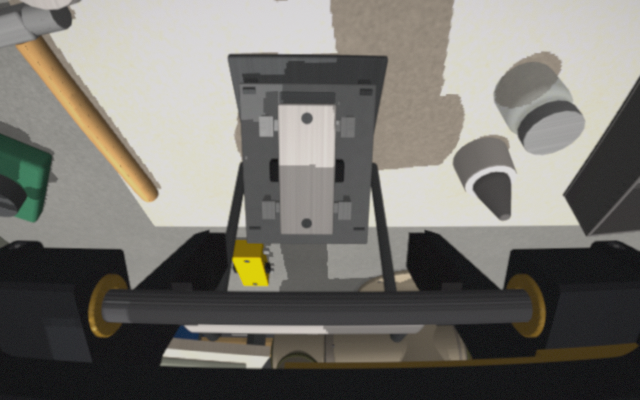

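The wrist view shows the bare-metal bar, corners about (279,104), (334,104), (337,235) and (280,233), with black buttons at (273,170) and (339,170) between four catches. The yellow one lies apart at (250,263). I'll measure the top face next.

```bash
python3 - <<'E'
from h import *
p,d,ci=load("w1")
hsv=cv2.cvtColor(p,cv2.COLOR_RGB2HSV)
m=((p.min(2)>125)).astype(np.uint8); m[:100]=0;m[245:]=0;m[:,:270]=0;m[:,:][:,345:]=0
n,l,st,ce=cv2.connectedComponentsWithStats(m); k=1+st[1:,4].argmax(); print(st[k],ce[k])
mm=(l==k).astype(np.uint8)
mm=cv2.morphologyEx(mm,cv2.MORPH_CLOSE,np.ones((9,9)))
c=cv2.findContours(mm,0,2)[0][0]; r=cv2.minAreaRect(c); b=cv2.boxPoints(r); print(b.round(1))
hull=cv2.convexHull(c); q=cv2.approxPolyDP(hull,4,True).reshape(-1,2); print(q)
er=cv2.erode(mm,np.ones((7,7))); v,u=np.nonzero(er)
X=bydepth(ci,np.c_[u,v],d); X=X[np.isfinite(X).all(1)]
c0=np.median(X,0); ok=np.abs(X-c0).max(1)<.08; X=X[ok]
c0=X.mean(0); nrm=np.linalg.svd(X-c0,full_matrices=False)[2][2]; nrm*=np.sign(nrm[2])
print("c0",c0,"n",nrm,"tilt",np.degrees(np.arccos(nrm[2])),"rms",((X-c0)@nrm).std())
# row-wise edges -> plane
rows=range(110,230,4); L=[];Rr=[]
for y in rows:
    xs=np.nonzero(mm[y])[0]; L.append((xs[0]-.5,y)); Rr.append((xs[-1]+.5,y))
def onpl(uv,pt,n):
    c,dd=rays(ci,uv); s=((pt-c)@n)/(dd@n); return c+dd*s[:,None]
n35=np.array([np.sin(np.radians(35)),0,np.cos(np.radians(35))])
for nn in (nrm,n35):
    A=onpl(L,c0,nn);B=onpl(Rr,c0,nn); w=np.linalg.norm(A-B,axis=1); M=(A+B)/2
    dr=np.linalg.svd(M-M.mean(0))[2][0]; dr*=-np.sign(dr[0])
    print("width",w.mean(),w.std(),"axis",dr,"yaw of axis",np.degrees(np.arctan2(-dr[1],-dr[0])),"My",M[:,1].mean())
    Q=onpl(q.astype(float),c0,nn); print(Q.round(4)); print("centre",Q.mean(0) if len(Q)==4 else None)
print(proj(ci,[[.485,.215,.066]]))
E
```

```text
[ 270  105   66  129 6870] [305.80305677 166.39112082]
[[270. 105.]
 [335. 105.]
 [335. 233.]
 [270. 233.]]
[[332 105]
 [331 232]
 [282 232]
 [270 117]
 [278 105]]
c0 [0.51393525 0.21589543 0.09222422] n [0.57878143 0.04311793 0.814342  ] tilt 35.47764733947301 rms 0.0025880134597650152
width 0.04947564772694889 0.003201166135857506 axis [-0.81462471 -0.01522589  0.57978854] yaw of axis 1.0707724984570082 My 0.2160738963111658
[[0.5586 0.1932 0.0617]
 [0.4643 0.1927 0.1287]
 [0.4625 0.239  0.1276]
 [0.5491 0.2463 0.0656]
 [0.5575 0.2391 0.0601]]
centre None
width 0.04935660855192028 0.0031494807548331596 axis [-0.81906379 -0.014679    0.57351464] yaw of axis 1.0267270065872345 My 0.21598174704794462
[[0.5582 0.1932 0.0612]
 [0.463  0.1926 0.1279]
 [0.463  0.2389 0.1279]
 [0.5501 0.2461 0.0669]
 [0.5583 0.2389 0.0612]]
centre None
[[307.83217703 167.83110573]]
```

```bash
python3 - <<'E'
from h import *
p,d,ci=load("w1")
g=cv2.cvtColor(p,cv2.COLOR_RGB2GRAY).astype(float)
n35=np.array([np.sin(np.radians(35)),0,np.cos(np.radians(35))])
c0=np.array([.5139,.2159,.0922])
def onpl(uv,n=n35):
    c,dd=rays(ci,uv); s=((c0-c)@n)/(dd@n); return c+dd*s[:,None]
gx=np.gradient(g,axis=1);gy=np.gradient(g,axis=0)
def sub(v,i0):
    i=v.argmax(); 
    if 0<i<len(v)-1:
        a,b,c=v[i-1],v[i],v[i+1]; return i0+i+(a-c)/(2*(a-2*b+c)+1e-9)
    return i0+i
rows=[y for y in range(110,228,3)]
L=[(sub(gx[y,275:285],275),y) for y in rows]; Rr=[(sub(-gx[y,328:340],328),y) for y in rows]
def fit(P,ax):
    P=np.array(P); t=P[:,1-ax]; v=P[:,ax]; k=np.polyfit(t,v,1)
    for _ in range(3):
        r=v-np.polyval(k,t); o=np.abs(r)<max(.6,1.5*np.median(abs(r))); k=np.polyfit(t[o],v[o],1)
    return k,o.sum()
kl,nl=fit(L,0);kr,nr=fit(Rr,0); print(kl,nl,kr,nr)
cols=range(284,328,3)
T=[(x,sub(gy[98:110,x],98)) for x in cols];B=[(x,sub(-gy[226:240,x],226)) for x in cols]
kt,nt=fit(T,1);kb,nb=fit(B,1); print(kt,nt,kb,nb)
def inter(k,kh): # x=k0*y+k1 ; y=h0*x+h1
    y=(kh[0]*k[1]+kh[1])/(1-kh[0]*k[0]); return (k[0]*y+k[1],y)
C=np.array([inter(kl,kt),inter(kr,kt),inter(kr,kb),inter(kl,kb)]);print(C.round(1))
Q=onpl(C);print(Q.round(4)); print("len",np.linalg.norm(Q[0]-Q[3]),np.linalg.norm(Q[1]-Q[2]),"wid",np.linalg.norm(Q[0]-Q[1]),np.linalg.norm(Q[2]-Q[3]))
cen=Q.mean(0);print("top centre",cen,"underside",cen-.036*n35)
ax=(Q[3]+Q[2]-Q[0]-Q[1]);print("yaw",np.degrees(np.arctan2(-ax[1],-ax[0])))
cv2.imwrite("pics/c4.png",cv2.resize(p[90:250,230:390,::-1],None,fx=3.7,fy=3.7,interpolation=cv2.INTER_CUBIC))
E
```

```text
[2.23583575e-02 2.75287270e+02] 30 [-2.47034086e-02  3.37840445e+02] 30
[8.80925022e-03 1.01638214e+02] 15 [6.27038470e-03 2.31798337e+02] 15
[[277.6 104.1]
 [335.3 104.6]
 [332.1 233.9]
 [280.5 233.6]]
[[0.5589 0.2393 0.0607]
 [0.5585 0.1904 0.061 ]
 [0.4614 0.1916 0.129 ]
 [0.4617 0.2404 0.1288]]
len 0.11868055599305966 0.11854215240925527 wid 0.04884208864111692 0.048764596578783764
top centre [0.51009794 0.21541401 0.09486223] underside [0.48944919 0.21541401 0.06537276]
yaw -0.6851859500424656
```

View pics/c4.png

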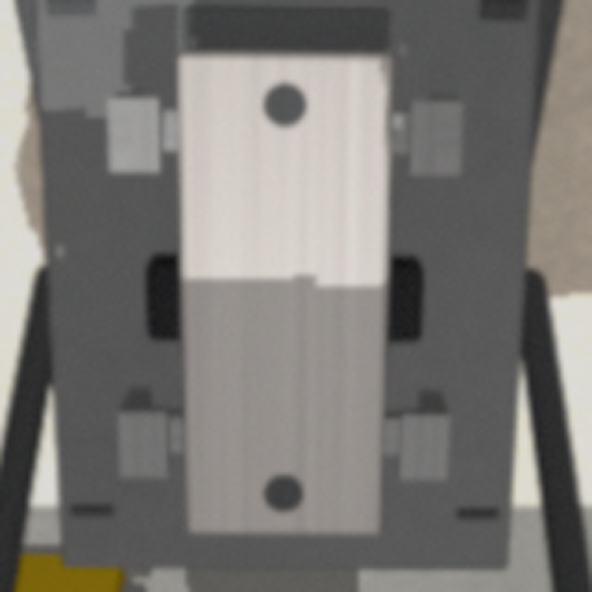

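```bash
python3 -c "
from h import *
n=tilt(-.6,35)[:,2]; g=np.array([.489,.2154,.0657])-n*.033
need(g-n*.06,tilt(-.6,35)); need(g,tilt(-.6,35)); print(g)"
```

```text
row [-0.036 -0.018  0.352] [ 0.003 -0.007  0.01 ] rows>=2.1 t=2.37
row [-0.037 -0.019  0.592] [ 0.003 -0.007  0.01 ] rows>=3.6 t=2.37
[0.50792698 0.21520179 0.09273202]
```

```bash
python3 -m handwheel '[[-0.036,-0.018,0,0,-0.007,0.01],[-0.036,-0.018,0.1,0,-0.007,0.01],[-0.036,-0.018,0.2,0,-0.007,0.01],[-0.036,-0.018,0.3,0,-0.007,0.01],[-0.036,-0.018,0.4,0,-0.007,0.01],[-0.036,-0.018,0.48,0,-0.007,0.01],[-0.036,-0.018,0.54,0,-0.007,0.01],[-0.036,-0.018,0.592,0,-0.007,0.01],[-0.036,-0.018,0.592,0,-0.007,0.01]]'; python3 -c "
from h import *
snap('wrist','w2'); n=tilt(-.6,35)[:,2]; g=np.array([.489,.2154,.0657])-n*.033
need(g,tilt(-.6,35))"
```

```text
t: 3.12
tool_pos: [0.5075, 0.214, 0.0923]
orientation: [[-0.012, -0.817, -0.576], [-1.0, 0.01, 0.007], [0.0, 0.576, -0.817]]
force: [0.0, 0.2, 0.3]
grip_width: 0.0881
row [-0.004  0.001  0.003] [ 0.001  0.001 -0.002] rows>=0.0 t=3.17
```

View pics/w2.png

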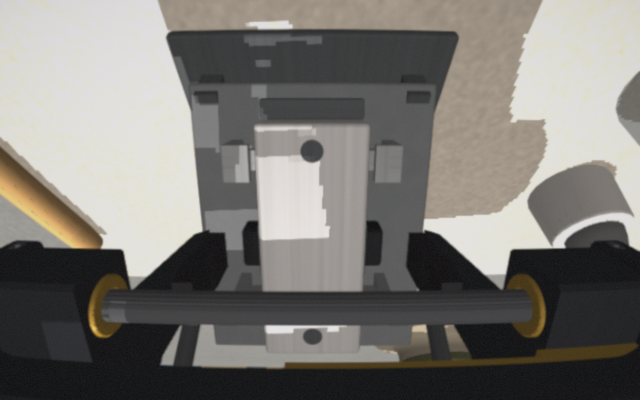

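```bash
python3 -m handwheel '[[-0.004,0,0,0,0,0],[-0.004,0,0,0,0,0],[-0.004,0,0,0,0,0],[-0.004,0,0,0,0,0],[-0.004,0,0,0,0,0],[-0.004,0,0,0,0,0],[-0.004,0,0,0,0,0],[-0.004,0,0,0,0,0]]' 1 50
```

```text
t: 3.83
tool_pos: [0.5082, 0.2164, 0.0929]
orientation: [[-0.011, -0.819, -0.574], [-1.0, 0.009, 0.006], [-0.0, 0.574, -0.819]]
force: [3.5, -0.2, 5.7]
grip_width: 0.0486
```

```bash
python3 -c "
from h import *
print(bot.sense()['grip_width'])
snap('wrist','w3')"
```

```text
0.04856675589403485
```

View pics/w3.png

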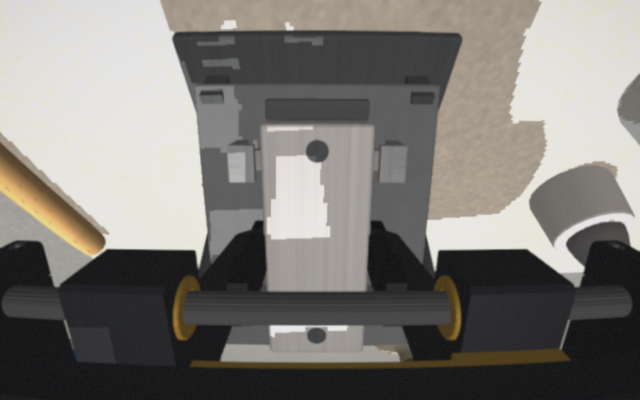

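```bash
python3 -m handwheel '[[0,0,-0.01,0,0,0],[0,0,-0.02,0,0,0],[0,0,-0.03,0,0,0],[0,0,-0.04,0,0,0],[0,0,-0.06,0,0,0],[0,0,-0.06,0,0,0]]'; python3 -c "
from h import *
print(bot.sense()['grip_width'])
snap('wrist','w4')"
```

```text
t: 4.38
tool_pos: [0.5101, 0.2163, 0.0971]
orientation: [[-0.009, -0.805, -0.593], [-1.0, 0.01, 0.002], [0.004, 0.593, -0.805]]
force: [-27.8, 0.5, -50.1]
grip_width: 0.0477
0.04771145200531534
```

View pics/w4.png

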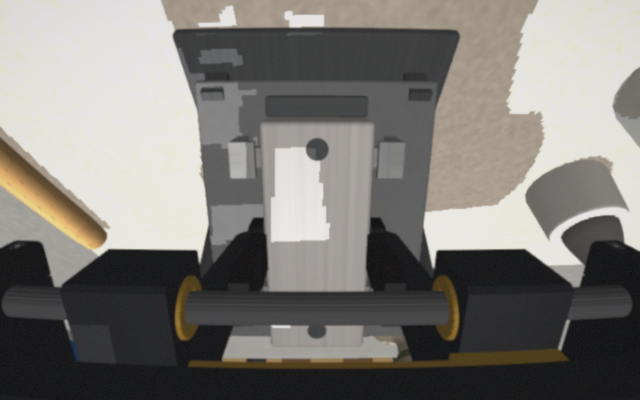

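```bash
python3 -m handwheel '[[0,0,0.03,0,0,0],[0,0,0.06,0,0,0],[0,0,0.06,0,0,0],[0,0,0.06,0,0,0]]'; python3 - <<'E'
from h import *
p,d,ci=snap('wrist','w5')
s=bot.sense();R=s['orientation'];t=s['tool_pos']; print(t)
for nme,v in dict(tcp=(0,0,0),grasp=(0,0,.003),tipL=(-.025,0,.022),tipR=(.025,0,.022),tipLa=(-.025,-.009,.022),tipLb=(-.025,.009,.022)).items():
    print(nme,proj(ci,R@np.array(v)+t).round(1))
p2,d2,c2=load("w2")
n=np.array([.5736,0,.8192]); g=tilt(-.6,35)
U=np.array([.489,.2154,.0657])
for nme,x,y,z in (("bL",0,34,32),("bLu",10,34,32),("bLd",-10,34,32),("bR",0,-34,32),("topend",-60,0,36)):
    X=U+ (g[:,1]*x - g[:,0]*(-y)*1 )*.001 +n*z*.001
    print(nme,proj(c2,X).round(1))
def at(uv):return bydepth(c2,[uv],d2)[0]
print("depth at tops: button L",at((250,250)),"button R",at((373,245)),"mould",at((312,230)))
cv2.imwrite("pics/c5.png",cv2.resize(p[200:300,180:460,::-1],None,fx=2.8,fy=2.8,interpolation=cv2.INTER_CUBIC))
cv2.imwrite("pics/c6.png",cv2.resize(p2[200:300,180:460,::-1],None,fx=2.8,fy=2.8,interpolation=cv2.INTER_CUBIC))
E
```

```text
t: 4.77
tool_pos: [0.5082, 0.2163, 0.0939]
orientation: [[-0.011, -0.819, -0.574], [-1.0, 0.009, 0.006], [-0.0, 0.574, -0.819]]
force: [2.8, -0.3, 7.7]
grip_width: 0.0478
[0.50818436 0.21631806 0.09394286]
tcp [[315.5 249.7]]
grasp [[315.5 247. ]]
tipL [[270.  231.8]]
tipR [[361.3 231.7]]
tipLa [[269.3 216.3]]
tipLb [[270.6 246.7]]
bL [[382.7 248.7]]
bLu [[381.5 267.1]]
bLd [[383.9 229.7]]
bR [[242.7 249. ]]
topend [[311.7 123.7]]
depth at tops: button L [0.50744063 0.24583627 0.09233296] button R [0.5093852  0.18633238 0.09113132] mould [0.52000656 0.2154486  0.08901366]
```

View pics/c5.png

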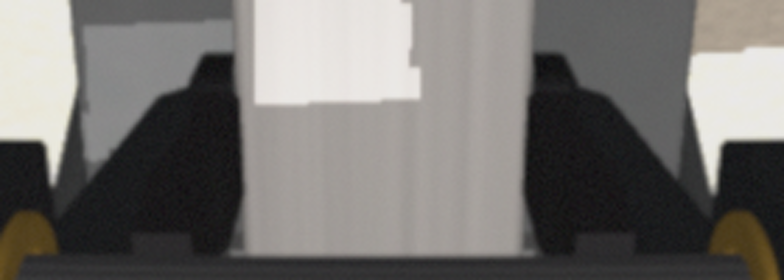

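View pics/c6.png

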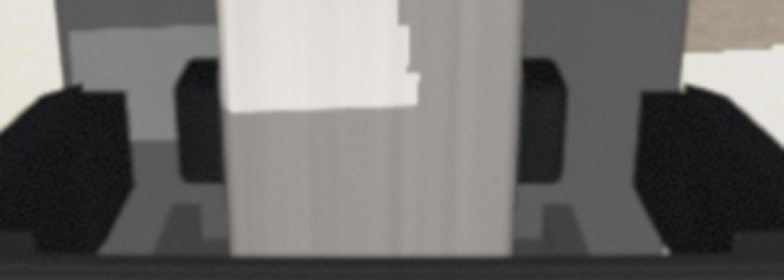

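```bash
python3 - <<'E'
from h import *
p,d,ci=load("w2"); s=bot.sense()
# tool pose at w2
t=np.array([0.5075,0.214,0.0923]);R=np.array([[-0.012,-0.817,-0.576],[-1,0.01,0.007],[0,.576,-.817]])
for uv in [(215,240),(220,240),(222,255),(210,250),(200,245),(223,262),(412,240),(420,250),(415,262),(430,250)]:
    X=bydepth(ci,[uv],d)[0]; print(uv,d[uv[1],uv[0]].round(4),(R.T@(X-t)).round(4))
u,v=np.meshgrid(range(640),range(400)); 
X=(bydepth(ci,np.c_[u.ravel(),v.ravel()],d)-t)@R
ok=(np.abs(X[:,0])>.035)&(np.abs(X[:,0])<.065)&(np.abs(X[:,1])<.03)&(d.ravel()>0)
zs=X[ok]
for lo in np.arange(-.06,.04,.005):
    q=zs[(zs[:,2]>=lo)&(zs[:,2]<lo+.005)]
    if len(q): print(lo.round(3),len(q),q[:,1].min().round(3),q[:,1].max().round(3),np.abs(q[:,0]).min().round(3))
E
```

```text
(215, 240) 0.1494 [-0.0458 -0.0086 -0.008 ]
(220, 240) 0.1507 [-0.0438 -0.008  -0.0068]
(222, 255) 0.1526 [-0.0435 -0.0005 -0.0069]
(210, 250) 0.139 [-0.0447 -0.0088 -0.0187]
(200, 245) 0.1433 [-0.0506 -0.009  -0.0142]
(223, 262) 0.1536 [-0.0434  0.0031 -0.0069]
(412, 240) 0.1506 [ 0.0443 -0.008  -0.0069]
(420, 250) 0.14 [ 0.0447 -0.0083 -0.0178]
(415, 262) 0.146 [ 0.0444 -0.0005 -0.0139]
(430, 250) 0.1397 [ 0.0489 -0.0084 -0.0181]
-0.06 537 -0.004 0.012 0.05
-0.055 470 -0.011 0.011 0.05
-0.05 706 -0.011 0.011 0.043
-0.045 1117 -0.011 0.012 0.043
-0.04 715 -0.011 0.0 0.043
-0.035 672 -0.011 0.004 0.044
-0.03 734 -0.011 0.007 0.044
-0.025 825 -0.011 0.01 0.043
-0.02 741 -0.011 0.01 0.043
-0.015 581 -0.011 0.01 0.043
-0.01 545 -0.011 0.009 0.043
-0.005 453 -0.011 0.01 0.035
-0.0 99 -0.01 0.008 0.035
0.005 2 -0.01 -0.01 0.035
0.01 6 0.029 0.03 0.038
0.02 1 0.03 0.03 0.042
0.025 2 -0.022 -0.012 0.045
0.03 6901 -0.03 0.03 0.035
```

```bash
python3 - <<'E'
from h import *
p,d,ci=load("wrist0"); t=np.array([0.14869067,-0.52924012,0.23844967]);R=bot.sense()  # start pose
R=np.array([[.27035,-.96276,-.0001],[-.96276,-.27035,.0014],[-.0014,-.0003,-1]])
for uv in [(320,385),(320,305),(320,345),(50,255),(50,320),(60,345),(120,270),(108,305),(170,280),(150,340),(20,243),(20,385),(222,240),(226,265),(411,240),(180,288),(210,233)]:
    X=bydepth(ci,[uv],d)[0]; print(uv,d[uv[1],uv[0]].round(4),(R.T@(X-t)).round(4))
E
```

```text
(320, 385) 0.0571 [ 0.001  -0.0222 -0.1003]
(320, 305) 0.0758 [ 0.0012 -0.0247 -0.0801]
(320, 345) 0.4633 [0.0056 0.2673 0.2388]
(50, 255) 0.0814 [-0.0688 -0.0325 -0.072 ]
(50, 320) 0.0675 [-0.0576 -0.0254 -0.0885]
(60, 345) 0.0705 [-0.058  -0.0178 -0.0876]
(120, 270) 0.0849 [-0.0516 -0.0274 -0.0698]
(108, 305) 0.075 [-0.0488 -0.0244 -0.081 ]
(170, 280) 0.1139 [-0.051  -0.0095 -0.0449]
(150, 340) 0.0986 [-0.0509  0.0004 -0.0636]
(20, 243) 0.0847 [-0.0807 -0.0339 -0.0682]
(20, 385) 0.0538 [-0.0528 -0.0227 -0.1036]
(222, 240) 0.1521 [-0.0434 -0.0072 -0.0058]
(226, 265) 0.1589 [-0.0435  0.0074 -0.0028]
(411, 240) 0.1511 [ 0.0439 -0.0076 -0.0068]
(180, 288) 0.1144 [-0.0477 -0.0066 -0.0452]
(210, 233) 0.1572 [-0.0506 -0.0082 -0.0001]
```

```bash
python3 -m handwheel '[[0,0,0,0,0,0],[0,0,0,0,0,0],[0,0,0,0,0,0],[0,0,0,0,0,0],[0,0,0,0,0,0]]' -1; python3 -c "
from h import *
n=tilt(-.6,35)[:,2]; g=np.array([.489,.2154,.0657])-n*.014
need(g,tilt(-.6,35))"
```

```text
t: 5.23
tool_pos: [0.5074, 0.2165, 0.0922]
orientation: [[-0.011, -0.818, -0.576], [-1.0, 0.009, 0.006], [-0.0, 0.576, -0.818]]
force: [-0.1, 0.2, -0.3]
grip_width: 0.0797
row [ 0.005 -0.001  0.073] [ 0.004  0.    -0.   ] rows>=0.4 t=5.23
```

```bash
python3 -m handwheel '[[0.002,0,0,0,0,0],[0.002,0,0.02,0,0,0],[0.002,0,0.04,0,0,0],[0.002,0,0.06,0,0,0],[0.002,0,0.074,0,0,0],[0.002,0,0.074,0,0,0]]'; python3 -c "
from h import *
snap('wrist','w6')"
```

```text
t: 5.73
tool_pos: [0.4963, 0.216, 0.0766]
orientation: [[-0.01, -0.817, -0.576], [-1.0, 0.009, 0.006], [0.0, 0.576, -0.817]]
force: [0.1, 0.5, -0.2]
grip_width: 0.0881
```

View pics/w6.png

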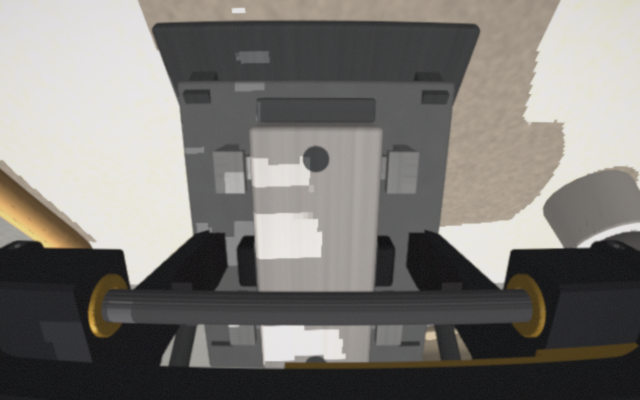

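```bash
python3 -m handwheel '[[0,-0.012,0,0,0,0],[0,-0.012,0,0,0,0],[0,-0.012,0,0,0,0]]'; python3 -m handwheel '[[0,0,0,0,0,0],[0,0,0,0,0,0],[0,0,0,0,0,0],[0,0,0,0,0,0],[0,0,0,0,0,0],[0,0,0,0,0,0],[0,0,0,0,0,0]]' 1 50;python3 -c "
from h import *
snap('wrist','w7')"
```

```text
t: 6.03
tool_pos: [0.4998, 0.216, 0.0756]
orientation: [[-0.011, -0.818, -0.575], [-1.0, 0.009, 0.006], [-0.0, 0.575, -0.818]]
force: [0.1, 0.2, -0.2]
grip_width: 0.0882
t: 6.62
tool_pos: [0.4999, 0.2162, 0.076]
orientation: [[-0.011, -0.819, -0.574], [-1.0, 0.008, 0.007], [-0.001, 0.574, -0.819]]
force: [1.8, 1.7, 3.1]
grip_width: 0.0498
```

View pics/w7.png

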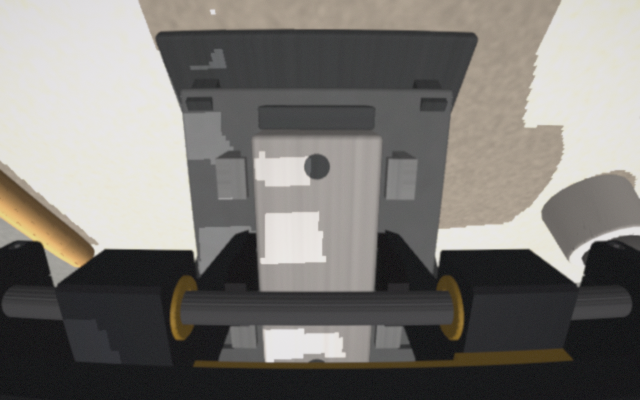

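```bash
python3 -m handwheel '[[0,0,-0.01,0,0,0],[0,0,-0.02,0,0,0],[0,0,-0.03,0,0,0],[0,0,-0.04,0,0,0],[0,0,-0.06,0,0,0],[0,0,-0.06,0,0,0]]'; python3 -c "
from h import *
snap('wrist','w8')"
```

```text
t: 7.17
tool_pos: [0.5087, 0.2158, 0.0885]
orientation: [[-0.011, -0.818, -0.574], [-1.0, 0.009, 0.006], [-0.0, 0.574, -0.819]]
force: [-3.4, -0.1, -5.2]
grip_width: 0.0497
```

View pics/w8.png

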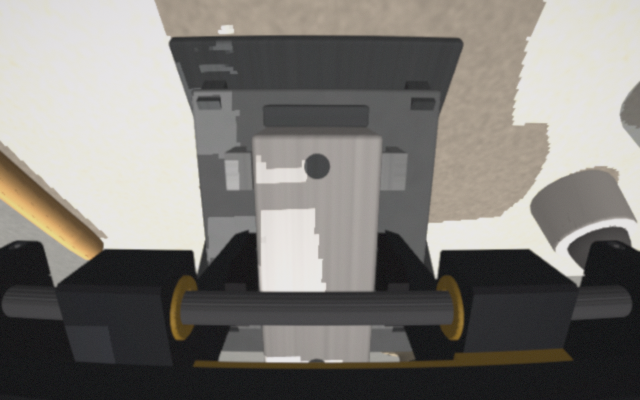

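```bash
python3 -m handwheel '[[0,0,-0.15,0,0,0],[0,0,-0.3,0,0,0],[0,0,-0.45,0,0,0],[0,0,-0.6,0,0,0],[0,0,-0.6,0,0,0],[0,0,-0.6,0,0,0]]'; python3 - <<'E'
from h import *
p,d,ci=snap("top","top1")
u,v=np.meshgrid(np.arange(350,445),np.arange(130,230)); uv=np.c_[u.ravel(),v.ravel()]
X=bydepth(ci,uv,d); 
ok=(abs(X[:,2]-.075)<.012)
m=np.zeros(d.shape,np.uint8); m[uv[ok,1],uv[ok,0]]=255
c=max(cv2.findContours(m,0,2)[0],key=cv2.contourArea)
P=onplane(ci,c.reshape(-1,2).astype(float),.075)[:,:2].astype(np.float32)
r=cv2.minAreaRect(P); print(r); b=cv2.boxPoints(r); print(b)
o=p.copy(); o[m>0]=[255,0,0]
cv2.imwrite("pics/c7.png",cv2.resize(o[125:235,345:450,::-1],None,fx=5,fy=5,interpolation=0))
E
```

```text
t: 7.72
tool_pos: [0.5955, 0.2148, 0.211]
orientation: [[-0.011, -0.82, -0.572], [-1.0, 0.009, 0.007], [-0.0, 0.572, -0.82]]
force: [-0.2, 0.1, -10.3]
grip_width: 0.0497
((0.4713183343410492, -0.22537927329540253), (0.2052120417356491, 0.17232085764408112), 8.165384292602539)
[[ 0.35751504 -0.15466554]
 [ 0.38198996 -0.32523945]
 [ 0.58512163 -0.296093  ]
 [ 0.5606467  -0.1255191 ]]
```

View pics/c7.png

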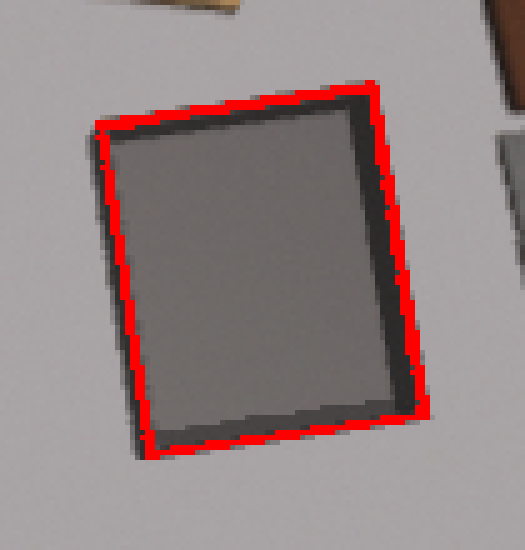

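```bash
python3 - <<'E'
from h import *
p,d,ci=snap("wrist","w9"); s=bot.sense();R=s["orientation"];t=s["tool_pos"]
g=cv2.cvtColor(p,cv2.COLOR_RGB2GRAY).astype(float)
n=R[:,2]
pts=[(x,y) for y in range(175,225,5) for x in range(275,360,8)]
X=(bydepth(ci,pts,d)-t)@R; print("top face tool z: median",np.median(X[:,2]),"slope",np.polyfit(X[:,1],X[:,2],1),"depth std",X[:,2].std())
zt=np.median(X[:,2])
def onpl(uv):
    c,dd=rays(ci,uv); P0=t+n*zt; s=((P0-c)@n)/(dd@n); return (c+dd*s[:,None]-t)@R
cv2.imwrite("pics/c8.png",cv2.resize(p[110:290,230:410,::-1],None,fx=3.3,fy=3.3,interpolation=cv2.INTER_CUBIC))
print(onpl([[253,135],[383,135],[258,260],[376,260]]).round(4))
need([.52,-.0,.30],tilt(4,10)); need([.4713,-.2254,.24],tilt(8.2,0))
E
```

```text
top face tool z: median -0.022479032917596627 slope [ 0.02312656 -0.02173674] depth std 0.0006204246902040795
[[-0.0231 -0.0575 -0.0225]
 [ 0.0254 -0.0575 -0.0225]
 [-0.0238 -0.0059 -0.0225]
 [ 0.0253 -0.0058 -0.0225]]
row [ 0.863  0.443 -0.133] [ 0.562  0.039 -0.096] rows>=5.9 t=7.82
row [1.767 0.456 0.171] [ 0.783  0.06  -0.19 ] rows>=11.0 t=7.82
```

View pics/c8.png

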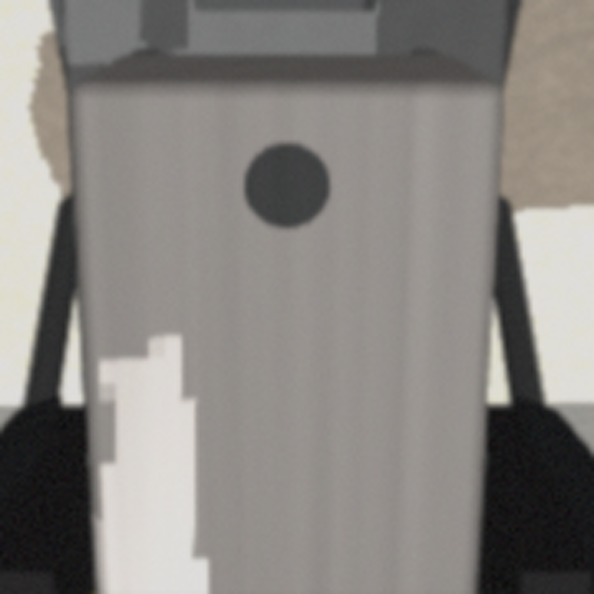

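```bash
python3 -m handwheel '[[0.1,0,-0.25,0.05,0,0],[0.4,0.1,-0.3,0.2,0.03,-0.05],[0.9,0.44,-0.2,0.56,0.04,-0.1],[0.9,0.44,-0.2,0.56,0.04,-0.1],[0.9,0.44,-0.2,0.56,0.04,-0.1],[0.9,0.44,-0.2,0.56,0.04,-0.1],[0.9,0.44,-0.2,0.56,0.04,-0.1],[0.9,0.44,-0.2,0.56,0.04,-0.1],[0.9,0.44,-0.2,0.56,0.04,-0.1]]'; python3 -c "
from h import *
need([.4733,-.2244,.2],tilt(8.2,0))"
```

```text
t: 8.57
tool_pos: [0.529, -0.01, 0.314]
orientation: [[0.071, -0.982, -0.174], [-0.997, -0.07, -0.01], [-0.002, 0.174, -0.985]]
force: [0.1, 1.1, -7.3]
grip_width: 0.0498
row [0.841 0.199 0.497] [ 0.223  0.011 -0.091] rows>=6.0 t=8.57
```

```bash
python3 -m handwheel '[[0.84,0.2,0.1,0.223,0.011,-0.091],[0.84,0.2,0.1,0.223,0.011,-0.091],[0.84,0.2,0.1,0.223,0.011,-0.091],[0.84,0.2,0.1,0.223,0.011,-0.091],[0.84,0.2,0.5,0.223,0.011,-0.091],[0.84,0.2,0.5,0.223,0.011,-0.091],[0.84,0.2,0.5,0.223,0.011,-0.091],[0.84,0.2,0.5,0.223,0.011,-0.091],[0.84,0.2,0.5,0.223,0.011,-0.091]]'; python3 - <<'E'
from h import *
need([.4733,-.2244,.05],tilt(8.2,0))
p,d,ci=snap("wrist","w10")
# tote floor edge lines: project predicted rim/floor corners
R=Ro.from_euler('z',8.17,degrees=True).as_matrix(); o=np.array([.4713,-.2254,0])
o2=p.copy()
for hz,a,b,col in ((.075,.1025,.085,(255,0,0)),(.005,.0975,.08,(0,255,0))):
    P=proj(ci,[o+R@np.array([x,y,hz]) for x,y in ((a,b),(a,-b),(-a,-b),(-a,b))]); cv2.polylines(o2,[P.round().astype(int)],True,col,1)
cv2.imwrite("pics/c9.png",o2[:,:,::-1])
E
```

```text
t: 9.32
tool_pos: [0.4747, -0.2225, 0.1976]
orientation: [[0.144, -0.99, -0.002], [-0.99, -0.144, 0.004], [-0.004, 0.002, -1.0]]
force: [1.0, -0.1, -6.2]
grip_width: 0.0499
row [0.009 0.006 0.59 ] [0.002 0.005 0.002] rows>=3.5 t=9.32
```

View pics/c9.png

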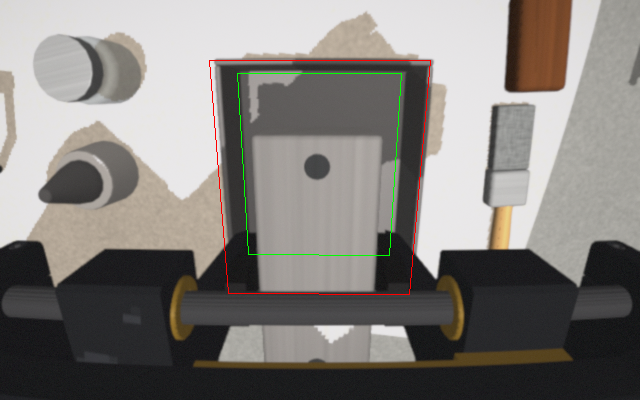

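```bash
python3 - <<'E'
import cv2
a=cv2.imread("pics/w10.png"); b=cv2.imread("pics/c9.png")
import numpy as np
cv2.imwrite("pics/c10.png",np.vstack([cv2.resize(i[50:150,200:460],None,fx=3,fy=3) for i in (a,b)]))
E
```

```text
(no output)
```

View pics/c10.png

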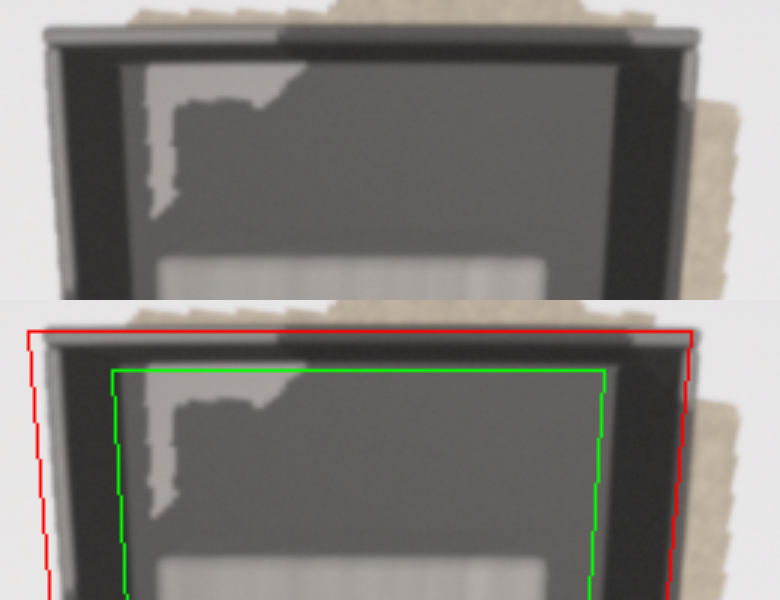

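```bash
python3 -c "
from h import *
need([.474,-.2275,.026],tilt(8.2,0))"; cat -
```

```text
row [0.019 0.011 0.693] [-0.002  0.001  0.003] rows>=4.2 t=9.37
```

```bash
python3 -c "
from h import *
s=bot.sense(); print(s['tool_pos'],s['joint_vel'].round(3))"
```

```text
[ 0.47573296 -0.2226355   0.19936822] [ 0.014 -0.03  -0.042 -0.002 -0.002 -0.002]
```

```bash
python3 -m handwheel '[[0.019,0.008,0.1,0,0,0],[0.019,0.008,0.2,0,0,0],[0.019,0.008,0.3,0,0,0],[0.019,0.008,0.4,0,0,0],[0.019,0.008,0.5,0,0,0],[0.019,0.008,0.58,0,0,0],[0.019,0.008,0.64,0,0,0],[0.019,0.008,0.68,0,0,0],[0.019,0.008,0.693,0,0,0],[0.019,0.008,0.693,0,0,0]]'; python3 -c "
from h import *
need([.474,-.2275,.0185],tilt(8.2,0))"
```

```text
t: 10.2
tool_pos: [0.4755, -0.2286, 0.0271]
orientation: [[0.146, -0.989, 0.003], [-0.989, -0.146, -0.001], [0.002, -0.003, -1.0]]
force: [-0.7, -0.8, -7.8]
grip_width: 0.0498
row [-0.005  0.006  0.034] [-0.004 -0.002  0.004] rows>=0.2 t=10.20
```

```bash
python3 -m handwheel '[[0,0,0.01,0,0,0],[0,0,0.018,0,0,0],[0,0,0.024,0,0,0],[0,0,0.028,0,0,0],[0,0,0.028,0,0,0]]'
```

```text
t: 10.62
tool_pos: [0.4748, -0.2291, 0.0198]
orientation: [[0.144, -0.99, 0.003], [-0.99, -0.144, -0.001], [0.002, -0.003, -1.0]]
force: [-0.0, -0.2, -7.4]
grip_width: 0.0495
```

```bash
python3 -m handwheel '[[0,0,0.004,0,0,0],[0,0,0.008,0,0,0],[0,0,0.012,0,0,0],[0,0,0.012,0,0,0]]'
```

```text
t: 10.95
tool_pos: [0.4751, -0.2292, 0.0189]
orientation: [[0.145, -0.989, 0.004], [-0.989, -0.145, -0.002], [0.003, -0.004, -1.0]]
force: [-5.7, 3.8, 16.9]
grip_width: 0.0498
```

```bash
python3 -m handwheel '[[0,0,-0.004,0,0,0],[0,0,-0.004,0,0,0]]'; python3 -m handwheel '[[0,0,0,0,0,0],[0,0,0,0,0,0],[0,0,0,0,0,0],[0,0,0,0,0,0],[0,0,0,0,0,0],[0,0,0,0,0,0]]' -1; python3 -m handwheel '[[0,0,-0.06,0,0,0],[0,0,-0.15,0,0,0],[0,0,-0.3,0,0,0],[0,0,-0.45,0,0,0],[0,0,-0.6,0,0,0],[0,0,-0.6,0,0,0],[0,0,-0.6,0,0,0]]'; python3 - <<'E'
from h import *
p,d,ci=snap("wrist","w11"); snap("top","top2")
need([.676,-.164,.2],tilt(0,0))
E
```

```text
t: 11.12
tool_pos: [0.475, -0.2292, 0.0191]
orientation: [[0.145, -0.989, 0.004], [-0.989, -0.145, -0.002], [0.003, -0.004, -1.0]]
force: [-3.4, 3.0, 10.3]
grip_width: 0.0498
t: 11.62
tool_pos: [0.475, -0.2291, 0.0176]
orientation: [[0.145, -0.989, 0.003], [-0.989, -0.145, -0.001], [0.002, -0.003, -1.0]]
force: [-0.2, 0.5, -0.3]
grip_width: 0.087
t: 12.2
tool_pos: [0.475, -0.2292, 0.1692]
orientation: [[0.145, -0.989, 0.006], [-0.989, -0.145, -0.004], [0.005, -0.006, -1.0]]
force: [-0.8, 0.3, -1.0]
grip_width: 0.0884
row [-0.139 -0.837 -0.132] [-0.002 -0.     0.185] rows>=5.1 t=12.30
```

View pics/w11.png

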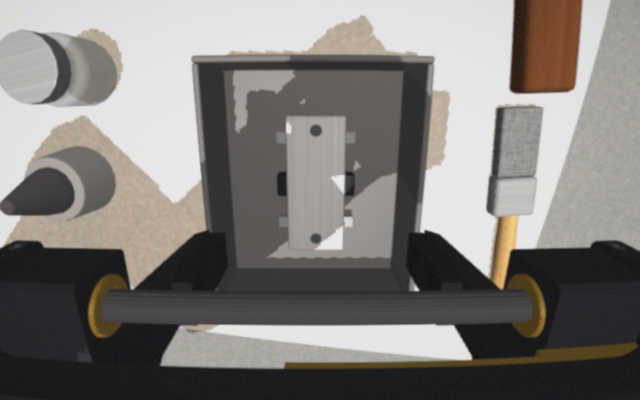

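View pics/top2.png

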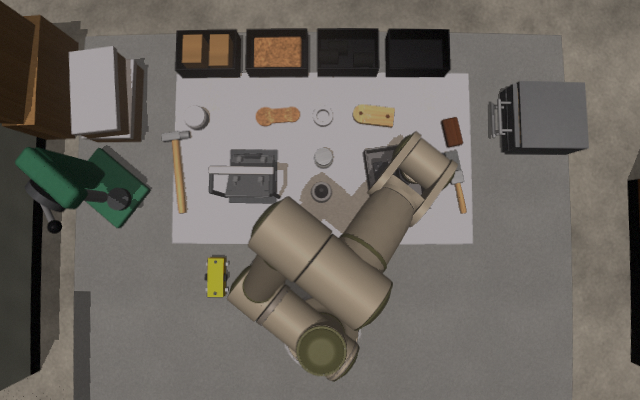

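```bash
cat >> h.py <<'E'
def sub(v,i0):
    i=int(np.argmax(v))
    if 0<i<len(v)-1:
        a,b,c=v[i-1],v[i],v[i+1]; return i0+i+(a-c)/(2*(a-2*b+c)+1e-9)
    return i0+i
def lfit(P,ax):
    P=np.array(P); t=P[:,1-ax]; v=P[:,ax]; k=np.polyfit(t,v,1)
    for _ in range(4):
        r=v-np.polyval(k,t); o=np.abs(r)<=max(.5,1.5*np.median(abs(r))); k=np.polyfit(t[o],v[o],1)
    return k
def inter(k,kh):
    y=(kh[0]*k[1]+kh[1])/(1-kh[0]*k[0]); return (k[0]*y+k[1],y)
E
python3 - <<'E'
from h import *
p,d,ci=load("w11")
g=cv2.cvtColor(p,cv2.COLOR_RGB2GRAY).astype(float); gx=np.gradient(g,axis=1);gy=np.gradient(g,axis=0)
rows=[y for y in range(120,246,2) if not(130<y<146 or 168<y<198 or 207<y<228)]
kl=lfit([(sub(abs(gx[y,281:293]),281),y) for y in rows],0);kr=lfit([(sub(abs(gx[y,339:350]),339),y) for y in rows],0)
cols=range(292,320,2); kt=lfit([(x,sub(gy[110:122,x],110)) for x in cols],1)
kb=lfit([(x,sub(abs(gy[243:254,x]),243)) for x in cols],1)
C=np.array([inter(kl,kt),inter(kr,kt),inter(kr,kb),inter(kl,kb)]);print(C.round(1))
Q=onplane(ci,C,.041);print(Q.round(4),np.linalg.norm(Q[0]-Q[3]),np.linalg.norm(Q[1]-Q[2]),np.linalg.norm(Q[0]-Q[1]),np.linalg.norm(Q[2]-Q[3]))
ax=Q[0]+Q[1]-Q[2]-Q[3];print("mould centre",Q.mean(0),"yaw",np.degrees(np.arctan2(ax[1],ax[0])))
print("depth top",bydepth(ci,[[310,150],[310,220],[335,150],[300,170]],d)[:,2].round(4))
print("holes", onplane(ci,[[316,130.5],[316,238.5]],.041))
# tote rim by wrist
# block by top0
p,d,ci=load("top0"); hsv=cv2.cvtColor(p,cv2.COLOR_RGB2HSV)
for nme,(x0,y0,x1,y1),z in (("block",(340,95,410,135),.022),("insole",(245,95,310,135),.008)):
    m=np.zeros(d.shape,np.uint8); m[y0:y1,x0:x1]=(hsv[y0:y1,x0:x1,1]>90)*255
    m=cv2.morphologyEx(m,cv2.MORPH_CLOSE,np.ones((5,5)))
    c=max(cv2.findContours(m,0,2)[0],key=cv2.contourArea)
    P=onplane(ci,c.reshape(-1,2).astype(float),z)[:,:2].astype(np.float32); r=cv2.minAreaRect(P); print(nme,r)
crop("top0",240,90,410,140,4.7,"c11")
E
```

```text
[[285.5 115.7]
 [345.3 115.7]
 [342.1 248.1]
 [288.7 247.9]]
[[ 0.5276 -0.1972  0.041 ]
 [ 0.5346 -0.2454  0.041 ]
 [ 0.4183 -0.2622  0.041 ]
 [ 0.4116 -0.2141  0.041 ]] 0.11723963441788024 0.11751387580689754 0.048631022958219375 0.04849823729283221
mould centre [ 0.47304756 -0.2297213   0.041     ] yaw 8.252192745821487
depth top [0.0406 0.0411 0.0394 0.0398]
holes [[ 0.51935748 -0.22349346  0.041     ]
 [ 0.42438088 -0.23731727  0.041     ]]
block ((0.6760503649711609, -0.16148991882801056), (0.1259814202785492, 0.05939927324652672), 83.2953109741211)
insole ((0.6765591502189636, 0.14101117849349976), (0.05594291538000107, 0.13761231303215027), 1.7590956687927246)
```

View pics/c11.png

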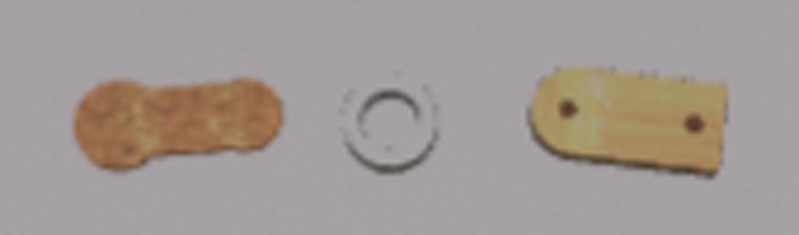

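```bash
python3 - <<'E'
from h import *
p,d,ci=load("top0")
for u in (280,350,380,400): 
    print(u,[(v,bydepth(ci,[(u,v)],d)[0].round(3).tolist()) for v in (73,75,76,77,78,79)][1::2])
need([.676,-.162,.2],tilt(40,0)); need([.676,-.162,.16],tilt(83.3,0))
print(bot.sense()['q'].round(2))
E
```

```text
280 [(75, [0.808, 0.133, 0.018]), (77, [0.806, 0.135, 0.003]), (79, [0.8, 0.135, 0.001])]
350 [(75, [0.807, -0.09, 0.018]), (77, [0.807, -0.091, -0.0]), (79, [0.799, -0.09, 0.003])]
380 [(75, [0.813, -0.187, -0.0]), (77, [0.808, -0.188, -0.005]), (79, [0.8, -0.187, -0.0])]
400 [(75, [0.81, -0.25, 0.012]), (77, [0.808, -0.252, -0.003]), (79, [0.801, -0.252, -0.002])]
row [-0.146 -0.838 -0.132] [-0.002 -0.001 -0.704] rows>=5.2 t=12.30
row [-0.147 -0.838  0.028] [-1.000e-03 -1.000e-03 -1.666e+00] rows>=10.5 t=12.30
[-0.67  0.4   1.48  0.    1.25  0.75]
```

```bash
python3 -m handwheel '[[0,-0.1,-0.13,-0,0,-0.1],[-0.147,-0.838,-0.13,0,0,-0.9],[-0.147,-0.838,-0.13,0,0,-0.9],[-0.147,-0.838,-0.13,0,0,-0.9],[-0.147,-0.838,-0.13,0,0,-0.9],[-0.147,-0.838,0,0,0,-0.9],[-0.147,-0.838,0,0,0,-0.9]]';  python3 -c "
from h import *
need([.676,-.162,.14],tilt(83.3,0))"
```

```text
t: 12.88
tool_pos: [0.6773, -0.1592, 0.1591]
orientation: [[0.759, -0.651, -0.008], [-0.651, -0.759, 0.004], [-0.008, 0.002, -1.0]]
force: [-0.3, -0.3, -3.0]
grip_width: 0.0878
row [0.004 0.012 0.076] [-0.001  0.011 -0.755] rows>=4.7 t=12.88
```

```bash
python3 -m handwheel '[[0.004,0.012,0.04,0,0.01,-0.755],[0.004,0.012,0.076,0,0.01,-0.755],[0.004,0.012,0.076,0,0.01,-0.755],[0.004,0.012,0.076,0,0.01,-0.755],[0.004,0.012,0.076,0,0.01,-0.755],[0.004,0.012,0.076,0,0.01,-0.755]]';  python3 -c "
from h import *
snap('wrist','w12')
need([.676,-.162,.007],tilt(83.3,0))"
```

```text
t: 13.38
tool_pos: [0.6743, -0.1654, 0.1478]
orientation: [[0.992, -0.124, 0.007], [-0.124, -0.992, -0.003], [0.008, 0.002, -1.0]]
force: [-0.4, -0.1, -0.0]
grip_width: 0.0879
row [-0.    -0.016  0.564] [ 0.003 -0.01  -0.016] rows>=3.4 t=13.43
```

View pics/w12.png

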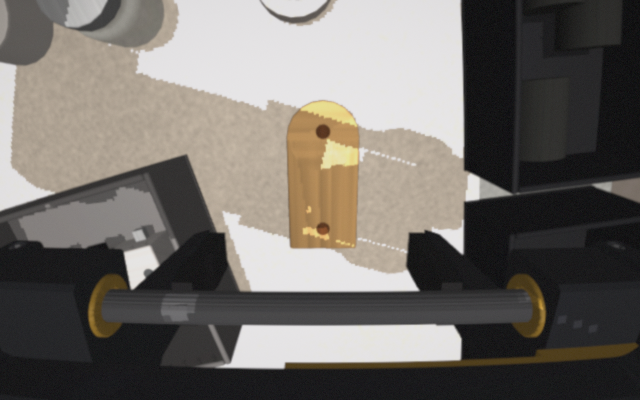

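```bash
cat >> h.py <<'E'
def satrect(p,ci,box,z,thr=90):
    x0,y0,x1,y1=box; hsv=cv2.cvtColor(p,cv2.COLOR_RGB2HSV)
    m=np.zeros(p.shape[:2],np.uint8); m[y0:y1,x0:x1]=(hsv[y0:y1,x0:x1,1]>thr)*255
    m=cv2.morphologyEx(m,cv2.MORPH_OPEN,np.ones((3,3)));m=cv2.morphologyEx(m,cv2.MORPH_CLOSE,np.ones((7,7)))
    c=max(cv2.findContours(m,0,2)[0],key=cv2.contourArea)
    P=onplane(ci,c.reshape(-1,2).astype(float),z)[:,:2]
    return c.reshape(-1,2),P,cv2.minAreaRect(P.astype(np.float32))
E
python3 - <<'E'
from h import *
p,d,ci=load("w12")
for thr in (100,130):
    c,P,r=satrect(p,ci,(275,90,370,260),.022,thr); print(r, c.min(0),c.max(0))
print(bydepth(ci,[(300,150),(340,210)],d).round(4))
E
```

```text
((0.680102527141571, -0.164544016122818), (0.12336207181215286, 0.05845770239830017), 83.20201873779297) [287 106] [358 247]
((0.6852254867553711, -0.12318074703216553), (0.012009527534246445, 0.011511191725730896), 37.992008209228516) [315 124] [330 139]
[[ 0.6647 -0.1361  0.0215]
 [ 0.692  -0.1924  0.0221]]
```

```bash
python3 -c "
from h import *
need([.679,-.163,.03],tilt(83.2,0));need([.679,-.163,.007],tilt(83.2,0))"
```

```text
row [ 0.013 -0.013  0.472] [ 0.003 -0.01  -0.014] rows>=2.8 t=13.43
row [ 0.012 -0.013  0.564] [ 0.003 -0.01  -0.014] rows>=3.4 t=13.43
```

```bash
python3 -m handwheel '[[0.013,-0.013,0.1,0.003,-0.01,-0.014],[0.013,-0.013,0.2,0.003,-0.01,-0.014],[0.013,-0.013,0.3,0.003,-0.01,-0.014],[0.013,-0.013,0.4,0.003,-0.01,-0.014],[0.013,-0.013,0.47,0.003,-0.01,-0.014],[0.013,-0.013,0.52,0.003,-0.01,-0.014],[0.013,-0.013,0.555,0.003,-0.01,-0.014],[0.013,-0.013,0.555,0.003,-0.01,-0.014]]'; python3 -c "
from h import *
snap('wrist','w13')"
```

```text
t: 14.1
tool_pos: [0.6794, -0.1628, 0.0087]
orientation: [[0.993, -0.117, -0.0], [-0.117, -0.993, 0.0], [-0.0, -0.0, -1.0]]
force: [-0.2, 0.8, -0.2]
grip_width: 0.0881
```

View pics/w13.png

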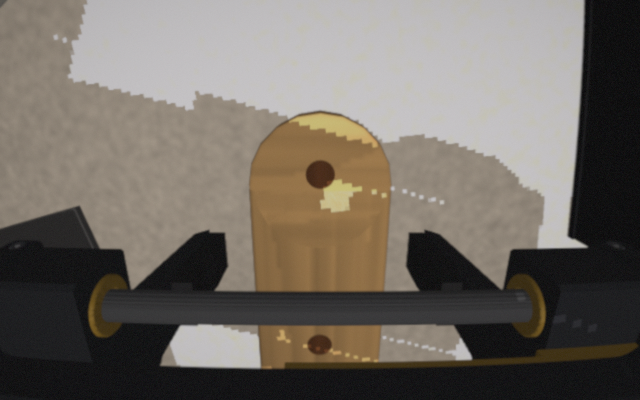

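```bash
python3 -m handwheel '[[0,0,0.005,0,0,0],[0,0,0.005,0,0,0],[0,0,0.005,0,0,0],[0,0,0.005,0,0,0],[0,0,0.005,0,0,0],[0,0,0.005,0,0,0]]' 1 25; python3 -m handwheel '[[0,0,-0.05,0,0,0],[0,0,-0.12,0,0,0],[0,0,-0.25,0,0,0],[0,0,-0.4,0,0,0],[0,0,-0.55,0,0,0],[0,0,-0.65,0,0,0],[0,0,-0.65,0,0,0],[0,0,-0.65,0,0,0]]';python3 -c "
from h import *
snap('wrist','w14')
need([.60,-.21,.18],tilt(45,0))
need([.473,-.2297,.18],tilt(8.25,0))"
```

```text
t: 14.65
tool_pos: [0.6805, -0.163, 0.0099]
orientation: [[0.993, -0.115, 0.003], [-0.115, -0.993, -0.001], [0.003, 0.001, -1.0]]
force: [-0.7, 0.4, 3.6]
grip_width: 0.0594
t: 15.32
tool_pos: [0.68, -0.1628, 0.1736]
orientation: [[0.993, -0.115, 0.005], [-0.115, -0.993, -0.002], [0.005, 0.002, -1.0]]
force: [-0.4, 0.1, -2.4]
grip_width: 0.0597
row [-0.294  0.225 -0.034] [-0.    -0.002  0.854] rows>=5.4 t=15.37
row [-0.789  0.361 -0.035] [-1.00e-03 -2.00e-03  1.67e+00] rows>=10.5 t=15.37
```

View pics/w14.png

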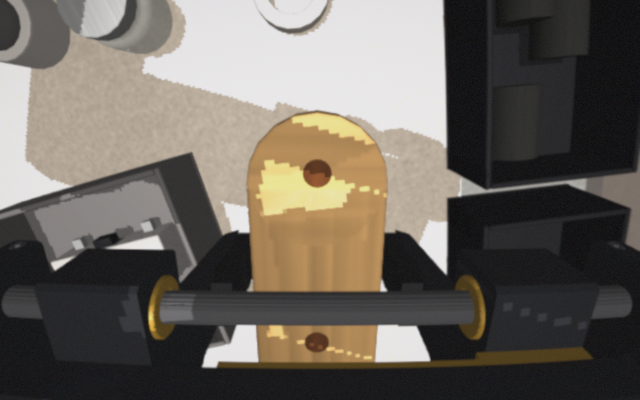

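```bash
cat >> h.py <<'E'
def inhand(tag_p,tag_d,ci,s,patch,uv):
    R=s["orientation"];t=s["tool_pos"];n=R[:,2]
    X=(bydepth(ci,patch,tag_d)-t)@R; zt=np.median(X[:,2])
    A=np.c_[X[:,0],X[:,1],np.ones(len(X))]; k=np.linalg.lstsq(A,X[:,2],rcond=None)[0]
    c,dd=rays(ci,uv); P0=t+n*zt; q=((P0-c)@n)/(dd@n)
    return zt,k,(c+dd*q[:,None]-t)@R
E
python3 - <<'E'
from h import *
p,d,ci=load("w14"); s=bot.sense()
patch=[(x,y) for x in range(265,370,7) for y in range(150,280,7)]
hsv=cv2.cvtColor(p,cv2.COLOR_RGB2HSV); m=((hsv[...,1]>85)*255).astype(np.uint8)
for y in (112,180,220,240,270): 
    xs=np.nonzero(m[y,235:400])[0]+235; print(y,xs[0] if len(xs) else None,xs[-1] if len(xs) else None)
zt,k,Q=inhand(p,d,ci,s,patch,[[317,111.5],[317,173],[317,341.5],[248,180],[387,180],[251,240],[382,240]])
print(zt,k.round(4));print(Q.round(4))
p,d,ci=load("w13")
E
```

```text
112 308 324
180 247 386
220 250 384
240 249 384
270 236 382
-0.014113338377903146 [-0.0054  0.2696 -0.0098]
[[ 0.0004 -0.0651 -0.0141]
 [ 0.0004 -0.0402 -0.0141]
 [ 0.0004  0.0447 -0.0141]
 [-0.0284 -0.0373 -0.0141]
 [ 0.0296 -0.0372 -0.0141]
 [-0.0287 -0.01   -0.0141]
 [ 0.0291 -0.0099 -0.0141]]
```

```bash
python3 - <<'E'
from h import *
p,d,ci=load("w14"); s=bot.sense();R=s["orientation"];t=s["tool_pos"]
for y in range(125,285,12): print(y,((bydepth(ci,[(290,y),(317,y),(350,y)],d)-t)@R)[:,1:].round(4).tolist())
E
```

```text
125 [[-0.06, -0.0156], [-0.0599, -0.0149], [-0.0598, -0.0132]]
137 [[-0.055, -0.0134], [-0.055, -0.0134], [-0.0552, -0.0154]]
149 [[-0.0503, -0.0143], [-0.0502, -0.014], [-0.0501, -0.0136]]
161 [[-0.0454, -0.0145], [-0.0453, -0.0144], [-0.0453, -0.0145]]
173 [[-0.0402, -0.0141], [-0.04, -0.0133], [-0.0403, -0.0144]]
185 [[-0.0351, -0.0141], [-0.0353, -0.0149], [-0.0352, -0.0147]]
197 [[-0.0296, -0.0133], [-0.0301, -0.0151], [-0.0298, -0.014]]
209 [[-0.0242, -0.0134], [-0.0243, -0.0137], [-0.0242, -0.0135]]
221 [[-0.0191, -0.0143], [-0.0191, -0.0145], [-0.0191, -0.0144]]
233 [[-0.0133, -0.0138], [-0.0131, -0.0135], [-0.0134, -0.0142]]
245 [[-0.0077, -0.0142], [-0.0078, -0.0144], [-0.0077, -0.0144]]
257 [[-0.0016, -0.0139], [-0.0017, -0.014], [-0.0021, -0.0149]]
269 [[0.0042, -0.0142], [0.0048, -0.0133], [0.0046, -0.0137]]
281 [[0.0105, -0.014], [0.011, -0.0134], [0.0101, -0.0149]]
```

```bash
python3 -m handwheel '[[-0.294,0.225,-0.03,0,0,0.85],[-0.294,0.225,-0.03,0,0,0.85],[-0.294,0.225,-0.03,0,0,0.85],[-0.4,0.28,-0.03,0,0,0.95],[-0.6,0.3,-0.03,0,0,0.95],[-0.789,0.361,-0.03,0,0,0.95],[-0.789,0.361,-0.03,0,0,0.95],[-0.789,0.361,-0.03,0,0,0.95]]'; python3 -c "
from h import *
need([.473,-.2296,.15],tilt(8.25,0))"
```

```text
t: 16.03
tool_pos: [0.47, -0.2295, 0.1777]
orientation: [[0.65, -0.76, -0.001], [-0.76, -0.65, 0.002], [-0.002, 0.0, -1.0]]
force: [0.6, -0.4, -1.3]
grip_width: 0.0603
row [ 0.008 -0.009  0.111] [0.001 0.003 0.717] rows>=4.5 t=16.03
```

```bash
python3 -m handwheel '[[0.008,-0.009,0,0,0,0.717],[0.008,-0.009,0.05,0,0,0.717],[0.008,-0.009,0.11,0,0,0.717],[0.008,-0.009,0.11,0,0,0.717],[0.008,-0.009,0.11,0,0,0.717],[0.008,-0.009,0.11,0,0,0.717],[0.008,-0.009,0.11,0,0,0.717]]'; python3 -c "
from h import *
snap('wrist','w15')
need([.473,-.2296,.056],tilt(8.25,0))"
```

```text
t: 16.62
tool_pos: [0.4769, -0.2296, 0.1505]
orientation: [[0.149, -0.989, 0.001], [-0.989, -0.149, 0.0], [0.0, -0.001, -1.0]]
force: [-0.1, -0.0, -1.2]
grip_width: 0.0598
row [-0.003  0.016  0.379] [-0.002 -0.001  0.007] rows>=2.3 t=16.67
```

View pics/w15.png

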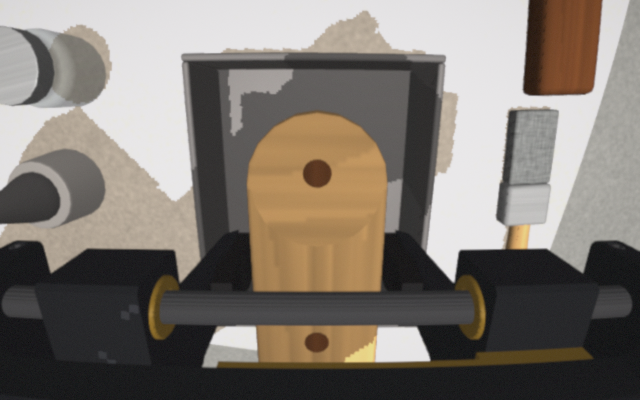

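```bash
python3 -m handwheel '[[-0.003,0.015,0.08,0,0,0.007],[-0.003,0.015,0.16,0,0,0.007],[-0.003,0.015,0.24,0,0,0.007],[-0.003,0.015,0.31,0,0,0.007],[-0.003,0.015,0.36,0,0,0.007],[-0.003,0.015,0.379,0,0,0.007],[-0.003,0.015,0.379,0,0,0.007]]'; python3 -c "
from h import *
need([.473,-.2296,.05],tilt(8.25,0))"
```

```text
t: 17.25
tool_pos: [0.4728, -0.2295, 0.0556]
orientation: [[0.142, -0.99, 0.001], [-0.99, -0.142, 0.0], [-0.0, -0.001, -1.0]]
force: [-0.3, -0.3, -0.8]
grip_width: 0.0599
row [ 0.001 -0.001  0.023] [-0.001  0.    -0.002] rows>=0.1 t=17.25
```

```bash
python3 -m handwheel '[[0,0,0.008,0,0,0],[0,0,0.014,0,0,0],[0,0,0.018,0,0,0],[0,0,0.02,0,0,0],[0,0,0.02,0,0,0]]'; python3 -m handwheel '[[0,0,0.003,0,0,0],[0,0,0.004,0,0,0],[0,0,0.004,0,0,0]]'
```

```text
t: 17.67
tool_pos: [0.4731, -0.2299, 0.0519]
orientation: [[0.141, -0.99, 0.003], [-0.99, -0.141, -0.001], [0.002, -0.003, -1.0]]
force: [0.6, -0.5, -0.2]
grip_width: 0.06
t: 17.92
tool_pos: [0.4731, -0.2299, 0.0509]
orientation: [[0.141, -0.99, 0.003], [-0.99, -0.141, -0.001], [0.002, -0.003, -1.0]]
force: [-0.7, 1.2, 2.0]
grip_width: 0.0594
```

```bash
python3 -m handwheel '[[0,0,0.002,0,0,0],[0,0,0.003,0,0,0],[0,0,0.003,0,0,0]]'
```

```text
t: 18.17
tool_pos: [0.4732, -0.2299, 0.0509]
orientation: [[0.141, -0.99, 0.003], [-0.99, -0.141, -0.002], [0.002, -0.003, -1.0]]
force: [-2.4, 2.0, 10.4]
grip_width: 0.0599
```

Contact at TCP z = 0.0509 with about 10 N, so it rests. Releasing and retreating.

```bash
python3 -m handwheel '[[0,0,-0.002,0,0,0],[0,0,-0.002,0,0,0],[0,0,-0.002,0,0,0],[0,0,-0.002,0,0,0],[0,0,-0.002,0,0,0],[0,0,-0.002,0,0,0]]' -1; python3 -m handwheel '[[0,0,-0.06,0,0,0],[0,0,-0.15,0,0,0],[0,0,-0.3,0,0,0],[0,0,-0.45,0,0,0],[0,0,-0.55,0,0,0],[0,0,-0.55,0,0,0],[0,0,-0.55,0,0,0]]'; python3 - <<'E'
from h import *
p,d,ci=snap("wrist","w16")
c,P,r=satrect(p,ci,(240,80,400,290),.063,90); print(r,c.min(0),c.max(0))
need([.676,.141,.15],tilt(88,0)); print(bot.sense()['q'].round(2))
E
```

```text
t: 18.67
tool_pos: [0.473, -0.2298, 0.0502]
orientation: [[0.141, -0.99, 0.002], [-0.99, -0.141, -0.001], [0.001, -0.002, -1.0]]
force: [0.7, 0.3, -0.4]
grip_width: 0.0878
t: 19.25
tool_pos: [0.4729, -0.2298, 0.1886]
orientation: [[0.141, -0.99, 0.004], [-0.99, -0.141, -0.003], [0.003, -0.004, -1.0]]
force: [-0.3, 0.6, -0.6]
grip_width: 0.0881
((0.47362253069877625, -0.2300041913986206), (0.1286565214395523, 0.06010992079973221), 8.06908893585205) [280 105] [352 252]
row [-1.353 -1.015  0.15 ] [-1.000e-03 -3.000e-03 -1.776e+00] rows>=11.2 t=19.30
[-0.68  0.38  1.46  0.    1.3   0.75]
```

View pics/w16.png

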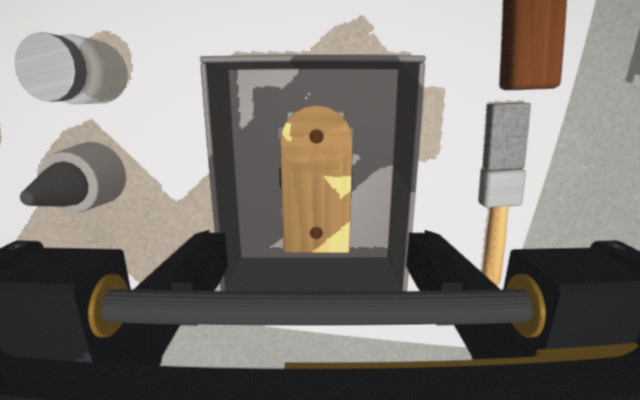

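```bash
python3 -m handwheel '[[-0.8,-0.6,0,0,0,-0.95],[-0.8,-0.6,0,0,0,-0.95],[-0.8,-0.6,0,0,0,-0.95],[-0.8,-0.6,0,0,0,-0.95],[-0.8,-0.6,0,0,0,-0.95],[-0.8,-0.6,0,0,0,-0.95],[-0.8,-0.6,0,0,0,-0.95]]'; python3 -c "
from h import *
need([.676,.141,.15],tilt(93,0))"
```

```text
t: 19.88
tool_pos: [0.5944, -0.0046, 0.1855]
orientation: [[0.783, -0.622, -0.0], [-0.622, -0.783, 0.001], [-0.001, -0.001, -1.0]]
force: [-1.2, -0.6, -0.0]
grip_width: 0.0881
row [-0.106 -0.659  0.143] [-0.002  0.001 -0.921] rows>=5.8 t=19.88
```

```bash
python3 -m handwheel '[[-0.1,-0.64,0.14,0,0,-0.92],[-0.1,-0.64,0.14,0,0,-0.92],[-0.1,-0.64,0.14,0,0,-0.92],[-0.1,-0.64,0.14,0,0,-0.92],[-0.1,-0.64,0.14,0,0,-0.92],[-0.1,-0.64,0.14,0,0,-0.92],[-0.1,-0.64,0.14,0,0,-0.92],[-0.1,-0.64,0.14,0,0,-0.92]]'; python3 - <<'E'
from h import *
p,d,ci=snap("wrist","w17")
c,P,r=satrect(p,ci,(230,60,400,290),.008,90); print(r,c.min(0),c.max(0)); print(bot.sense()['tool_pos'])
E
```

```text
t: 20.55
tool_pos: [0.6743, 0.129, 0.1513]
orientation: [[0.999, 0.035, -0.0], [0.035, -0.999, -0.001], [-0.0, 0.001, -1.0]]
force: [0.6, -0.5, -0.8]
grip_width: 0.0882
((0.679792046546936, 0.1404145359992981), (0.06029332056641579, 0.13964404165744781), 1.9963009357452393) [289  84] [359 238]
[0.67444545 0.12874763 0.15185009]
```

View pics/w17.png

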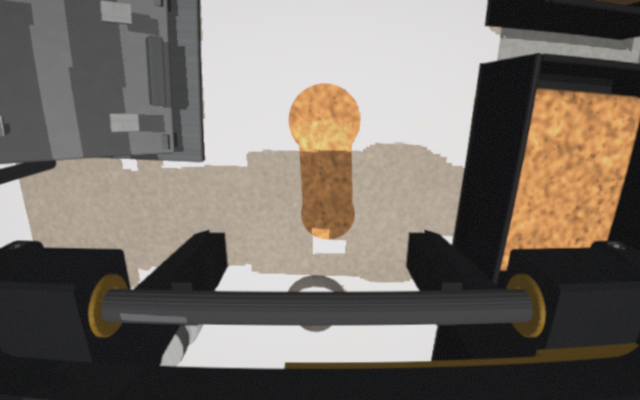

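```bash
python3 - <<'E'
from h import *
p,d,ci=load("w17")
c,P,r=satrect(p,ci,(270,60,380,290),.008,80)
m=np.zeros((400,640),np.uint8); cv2.drawContours(m,[c],-1,255,-1)
mid=[]
for y in range(86,238,2):
    xs=np.nonzero(m[y])[0]
    if len(xs): 
        q=onplane(ci,[(xs[0]-.5,y),(xs[-1]+.5,y)],.008); mid.append([*q.mean(0)[:2],np.linalg.norm(q[0]-q[1])])
mid=np.array(mid); k=np.polyfit(mid[:,1],mid[:,0],1); print("axis angle",90-np.degrees(np.arctan(k[0])), "resid",np.std(mid[:,0]-np.polyval(k,mid[:,1])))
a=np.array([k[0],1]);a/=np.linalg.norm(a); n=np.array([a[1],-a[0]])
s=P@a; e0,e1=s.min(),s.max(); w=P@n
cen=a*(e0+e1)/2+n*np.median(mid[:,:2]@n); print("len",e1-e0,"width",w.max()-w.min(),"centre",cen)
for t in (-60,-40,-30,-20,-10,0,10,20,40,60): 
    i=np.argmin(abs(mid[:,:2]@a-(e0+e1)/2-t/1000)); print(t,mid[i,2].round(4),end="; ")
need([*cen,.1],tilt(90-np.degrees(np.arctan(k[0])),0))
need([*(cen-a*.010),.1],tilt(90-np.degrees(np.arctan(k[0])),0))
E
```

```text
axis angle 94.0285086395698 resid 0.0003474581557115918
len 0.14011934107132357 width 0.06036065796092782 centre [0.68153738 0.1404563 ]
-60 0.0414; -40 0.048; -30 0.0458; -20 0.0454; -10 0.0458; 0 0.0463; 10 0.0459; 20 0.0464; 40 0.061; 60 0.0464; row [ 0.03  -0.046  0.207] [ 0.001 -0.001 -0.045] rows>=1.3 t=20.60
row [ 0.031 -0.006  0.207] [ 0.001 -0.001 -0.045] rows>=1.3 t=20.60
```

```bash
python3 -m handwheel '[[0.03,-0.046,0.1,0,0,-0.045],[0.03,-0.046,0.2,0,0,-0.045],[0.03,-0.046,0.3,0,0,-0.045],[0.03,-0.046,0.4,0,0,-0.045],[0.03,-0.046,0.48,0,0,-0.045],[0.03,-0.046,0.53,0,0,-0.045],[0.03,-0.046,0.56,0,0,-0.045],[0.03,-0.046,0.56,0,0,-0.045]]'; python3 -m handwheel '[[0,0,0.01,0,0,0],[0,0,0.014,0,0,0],[0,0,0.014,0,0,0]]'; python3 -c "
from h import *
snap('wrist','w18')"
```

```text
t: 21.27
tool_pos: [0.6817, 0.1405, 0.0117]
orientation: [[0.997, 0.073, 0.0], [0.073, -0.997, -0.001], [0.0, 0.001, -1.0]]
force: [0.9, -0.1, -0.1]
grip_width: 0.0882
t: 21.52
tool_pos: [0.6826, 0.1409, 0.0104]
orientation: [[0.997, 0.074, 0.004], [0.074, -0.997, -0.001], [0.004, 0.001, -1.0]]
force: [0.6, -0.8, 0.9]
grip_width: 0.0879
```

View pics/w18.png

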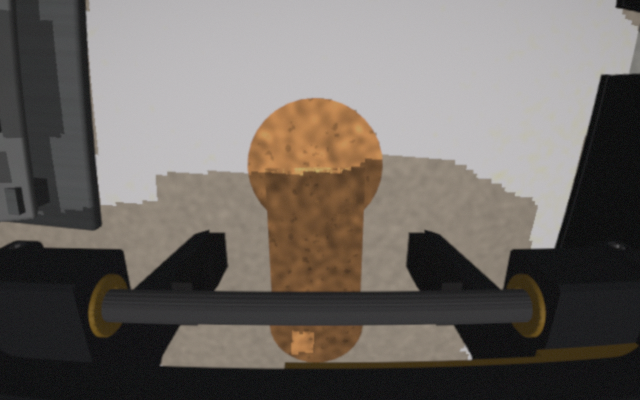

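```bash
python3 -m handwheel '[[0,0,0.006,0,0,0],[0,0,0.01,0,0,0],[0,0,0.01,0,0,0]]'; python3 -c "
from h import *
s=bot.sense();print(s['tool_pos'],s['force'])
p,d,ci=snap('wrist','w19');s=bot.sense();print(s['tool_pos'],s['force'])
R=s['orientation'];t=s['tool_pos']
for uv in ((215,236),(220,245),(222,262),(411,240),(300,240),(230,330),(240,200)): print(uv,bydepth(ci,[uv],d)[0].round(4))"
```

```text
t: 21.82
tool_pos: [0.6822, 0.1409, 0.007]
orientation: [[0.997, 0.074, 0.002], [0.074, -0.997, -0.001], [0.002, 0.001, -1.0]]
force: [0.3, 0.8, -0.1]
grip_width: 0.0879
[0.6821686  0.14091055 0.00698712] [ 0.27426341  0.78407323 -0.0835528 ]
[0.68218194 0.14090314 0.00702016] [-0.24402355 -0.25083524 -0.63386652]
(215, 236) [0.6334 0.1454 0.0099]
(220, 245) [0.6373 0.1438 0.0157]
(222, 262) [0.6381 0.1351 0.0156]
(411, 240) [0.725 0.151 0.012]
(300, 240) [0.6734 0.1452 0.0074]
(230, 330) [0.6379 0.0854 0.0015]
(240, 200) [ 6.429e-01  1.607e-01 -3.000e-04]
```

```bash
python3 -m handwheel '[[0,0,0.004,0,0,0],[0,0,0.008,0,0,0],[0,0,0.008,0,0,0],[0,0,0.008,0,0,0]]'
```

```text
t: 22.2
tool_pos: [0.6822, 0.1409, 0.0049]
orientation: [[0.997, 0.074, 0.002], [0.074, -0.997, -0.001], [0.002, 0.001, -1.0]]
force: [0.2, 0.1, -0.9]
grip_width: 0.088
```

```bash
python3 -m handwheel '[[0,0,0,0,0,0],[0,0,0,0,0,0],[0,0,0,0,0,0],[0,0,0,0,0,0],[0,0,0,0,0,0],[0,0,0,0,0,0],[0,0,0,0,0,0],[0,0,0,0,0,0]]' 1 10; python3 -c "
from h import *
snap('wrist','w20')"
```

```text
t: 22.87
tool_pos: [0.6822, 0.1409, 0.005]
orientation: [[0.997, 0.074, 0.002], [0.074, -0.997, -0.001], [0.002, 0.001, -1.0]]
force: [-0.0, -0.5, -0.2]
grip_width: 0.0458
```

View pics/w20.png

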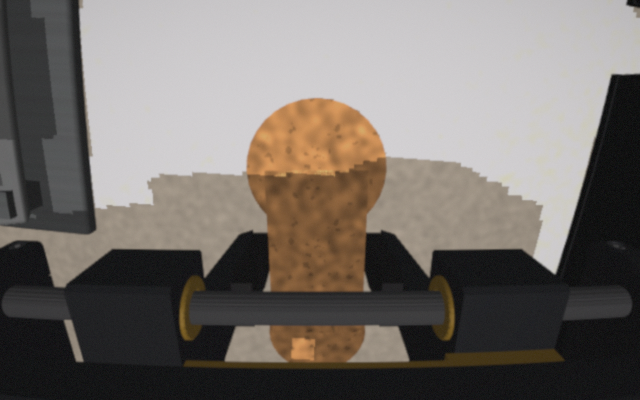

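Width 45.8 mm, as the 46 mm waist should give. Lifting.

```bash
python3 -m handwheel '[[0,0,-0.04,0,0,0],[0,0,-0.1,0,0,0],[0,0,-0.2,0,0,0],[0,0,-0.35,0,0,0],[0,0,-0.5,0,0,0],[0,0,-0.65,0,0,0],[0,0,-0.68,0,0,0],[0,0,-0.68,0,0,0],[0,0,-0.68,0,0,0]]'; python3 - <<'E'
from h import *
p,d,ci=snap('wrist','w21'); s=bot.sense();R=s["orientation"];t=s["tool_pos"]
for y in range(110,285,15): print(y,((bydepth(ci,[(300,y),(317,y),(335,y)],d)-t)@R)[:,1:].round(4).tolist())
E
```

```text
t: 23.67
tool_pos: [0.6815, 0.1411, 0.1747]
orientation: [[0.997, 0.074, 0.002], [0.074, -0.997, -0.001], [0.002, 0.001, -1.0]]
force: [-0.4, -0.3, 0.2]
grip_width: 0.0456
110 [[-0.0656, -0.0043], [-0.0711, -0.1469], [-0.0656, -0.0035]]
125 [[-0.0593, -0.0036], [-0.0593, -0.0037], [-0.0593, -0.0039]]
140 [[-0.0529, -0.004], [-0.053, -0.0043], [-0.053, -0.0043]]
155 [[-0.0463, -0.0032], [-0.0464, -0.0041], [-0.0467, -0.0055]]
170 [[-0.0398, -0.0043], [-0.0396, -0.0037], [-0.0398, -0.0044]]
185 [[-0.0329, -0.0041], [-0.033, -0.0045], [-0.0331, -0.0048]]
200 [[-0.0258, -0.0041], [-0.0255, -0.0032], [-0.026, -0.0045]]
215 [[-0.0191, -0.0055], [-0.0184, -0.0035], [-0.0188, -0.0046]]
230 [[-0.0113, -0.0043], [-0.0112, -0.0041], [-0.011, -0.0038]]
245 [[-0.0038, -0.0046], [-0.0031, -0.0033], [-0.0034, -0.0038]]
260 [[-0.0711, -0.1469], [0.0044, -0.0039], [0.004, -0.0049]]
275 [[0.0128, -0.0035], [0.0123, -0.0044], [0.0127, -0.0038]]
```

View pics/w21.png

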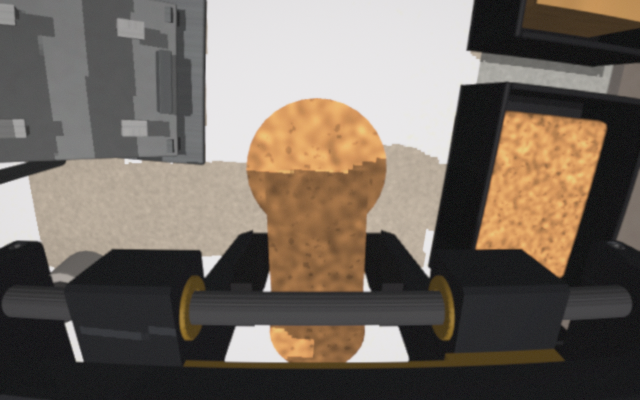

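```bash
python3 - <<'E'
from h import *
p,d,ci=load('w21'); s=bot.sense()
hsv=cv2.cvtColor(p,cv2.COLOR_RGB2HSV); m=(hsv[...,1]>90)
cols=m[:,310:324]; ys=np.nonzero(cols.all(1))[0]; print("rows",ys[0],ys[-1])
L=[]
for y in (120,140,160,180,210,220,225):
    xs=np.nonzero(m[y,240:395])[0]+240; L+= [(xs[0]-.5,y),(xs[-1]+.5,y)]
zt,k,Q=inhand(p,d,ci,s,[(310,y) for y in range(140,240,5)],L+[(316,ys[0]-.5),(316,ys[-1]+.5)])
print(zt); print(Q.round(4)); print("mids",((Q[:-2:2]+Q[1:-1:2])/2)[:,:2].round(4),"ymid",(Q[-1]+Q[-2])[1]/2,"len",Q[-1][1]-Q[-2][1])
need([.59,.0,.20],tilt(55,0)); need([.4736,-.23,.15],tilt(8.1,0))
E
```

```text
rows 99 368
-0.0044676014477033335
[[-0.0222 -0.0615 -0.0045]
 [ 0.0214 -0.0615 -0.0045]
 [-0.0278 -0.0531 -0.0045]
 [ 0.027  -0.053  -0.0045]
 [-0.0304 -0.0443 -0.0045]
 [ 0.03   -0.0443 -0.0045]
 [-0.0305 -0.0353 -0.0045]
 [ 0.0301 -0.0353 -0.0045]
 [-0.0244 -0.0212 -0.0045]
 [ 0.024  -0.0211 -0.0045]
 [-0.0228 -0.0163 -0.0045]
 [ 0.0224 -0.0163 -0.0045]
 [-0.0229 -0.0138 -0.0045]
 [ 0.0225 -0.0138 -0.0045]
 [-0.0004 -0.0703 -0.0045]
 [-0.0005  0.0702 -0.0045]]
mids [[-0.0004 -0.0615]
 [-0.0004 -0.053 ]
 [-0.0002 -0.0443]
 [-0.0002 -0.0353]
 [-0.0002 -0.0212]
 [-0.0002 -0.0163]
 [-0.0002 -0.0138]] ymid -5.6719430932668236e-05 len 0.14046778595031417
row [-0.405  0.535 -0.105] [ 0.001 -0.     0.872] rows>=5.5 t=23.72
row [-0.938  1.418  0.096] [ 1.000e-03 -1.000e-03  1.915e+00] rows>=12.0 t=23.72
```

```bash
python3 -m handwheel '[[-0.4,0.53,-0.1,0,0,0.87],[-0.4,0.53,-0.1,0,0,0.87],[-0.4,0.53,-0.1,0,0,0.87],[-0.4,0.53,-0.1,0,0,0.87],[-0.55,0.8,-0.1,0,0,0.98],[-0.7,0.98,-0.1,0,0,0.98],[-0.7,0.98,-0.1,0,0,0.98],[-0.7,0.98,-0.1,0,0,0.98]]'; python3 -c "
from h import *
need([.4734,-.2299,.15],tilt(8.15,0))"
```

```text
t: 24.38
tool_pos: [0.5224, -0.1197, 0.1982]
orientation: [[0.765, -0.644, -0.002], [-0.644, -0.765, -0.0], [-0.001, 0.001, -1.0]]
force: [1.8, 0.5, -0.1]
grip_width: 0.0456
row [0.134 0.463 0.193] [0.002 0.001 0.927] rows>=5.8 t=24.38
```

```bash
python3 -m handwheel '[[0.13,0.43,0,0,0,0.92],[0.13,0.43,0,0,0,0.92],[0.13,0.43,0,0,0,0.92],[0.13,0.43,0.15,0,0,0.92],[0.13,0.43,0.19,0,0,0.92],[0.13,0.43,0.19,0,0,0.92],[0.13,0.43,0.19,0,0,0.92],[0.13,0.43,0.19,0,0,0.92],[0.13,0.43,0.19,0,0,0.92]]'; python3 -c "
from h import *
need([.4734,-.2299,.075],tilt(8.15,0))"
```

```text
t: 25.13
tool_pos: [0.4818, -0.2194, 0.1521]
orientation: [[0.156, -0.988, 0.002], [-0.988, -0.156, -0.001], [0.001, -0.002, -1.0]]
force: [0.8, 0.2, -0.5]
grip_width: 0.0458
row [0.036 0.04  0.308] [-0.002 -0.001  0.018] rows>=1.9 t=25.13
```

```bash
python3 -m handwheel '[[0.036,0.04,0.04,0,0,0.018],[0.036,0.04,0.1,0,0,0.018],[0.036,0.04,0.17,0,0,0.018],[0.036,0.04,0.23,0,0,0.018],[0.036,0.04,0.28,0,0,0.018],[0.036,0.04,0.3,0,0,0.018],[0.036,0.04,0.3,0,0,0.018]]'; python3 -c "
from h import *
snap('wrist','w22')
need([.4734,-.2299,.0685],tilt(8.15,0))"
```

```text
t: 25.72
tool_pos: [0.4731, -0.2298, 0.0766]
orientation: [[0.14, -0.99, 0.001], [-0.99, -0.14, 0.0], [0.0, -0.001, -1.0]]
force: [-0.5, -0.5, 0.1]
grip_width: 0.0457
row [-0.001  0.     0.036] [-0.003 -0.002 -0.003] rows>=0.2 t=25.77
```

View pics/w22.png

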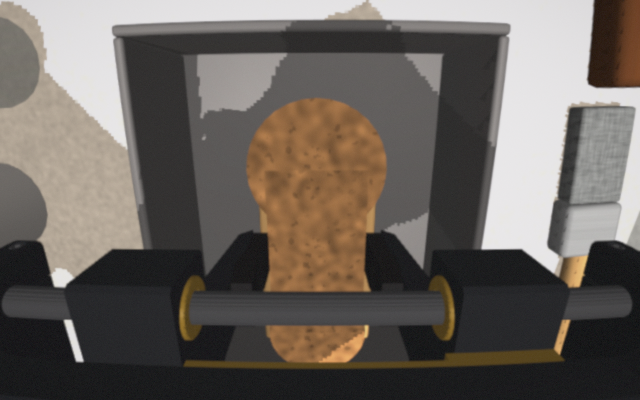

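The view shows the insole over the block, with the block's sides showing evenly at (263,215) and (372,215).

```bash
python3 -m handwheel '[[0,0,0.01,0,0,0],[0,0,0.018,0,0,0],[0,0,0.024,0,0,0],[0,0,0.028,0,0,0],[0,0,0.028,0,0,0]]';python3 -m handwheel '[[0,0,0.003,0,0,0],[0,0,0.005,0,0,0],[0,0,0.005,0,0,0]]'
```

```text
t: 26.18
tool_pos: [0.4733, -0.2302, 0.0704]
orientation: [[0.138, -0.99, 0.003], [-0.99, -0.138, -0.001], [0.001, -0.002, -1.0]]
force: [-0.4, -0.5, 0.4]
grip_width: 0.0455
t: 26.43
tool_pos: [0.4733, -0.2302, 0.0691]
orientation: [[0.138, -0.99, 0.002], [-0.99, -0.138, -0.001], [0.001, -0.002, -1.0]]
force: [-0.6, 1.1, -1.8]
grip_width: 0.0455
```

```bash
python3 -m handwheel '[[0,0,0.002,0,0,0],[0,0,0.004,0,0,0],[0,0,0.004,0,0,0]]'; python3 -c "
from h import *
print(bot.sense()['force'])"
```

```text
t: 26.68
tool_pos: [0.4733, -0.2302, 0.068]
orientation: [[0.138, -0.99, 0.002], [-0.99, -0.138, -0.001], [0.001, -0.002, -1.0]]
force: [0.5, 0.4, -1.2]
grip_width: 0.0457
[ 0.45375199  0.37151617 -1.21945451]
```

```bash
python3 -m handwheel '[[0,0,0.002,0,0,0],[0,0,0.003,0,0,0],[0,0,0.003,0,0,0]]'
```

```text
t: 26.93
tool_pos: [0.4734, -0.2302, 0.0679]
orientation: [[0.138, -0.99, 0.003], [-0.99, -0.138, -0.001], [0.002, -0.003, -1.0]]
force: [-2.9, 0.3, 5.5]
grip_width: 0.0454
```

Contact at z = 0.0679 with about 6 N. Releasing.

```bash
python3 -m handwheel '[[0,0,-0.001,0,0,0],[0,0,-0.001,0,0,0],[0,0,-0.001,0,0,0],[0,0,-0.001,0,0,0],[0,0,-0.001,0,0,0],[0,0,-0.001,0,0,0],[0,0,-0.001,0,0,0]]' -1; python3 -m handwheel '[[0,0,-0.04,0,0,0],[0,0,-0.1,0,0,0],[0,0,-0.2,0,0,0],[0,0,-0.35,0,0,0],[0,0,-0.5,0,0,0],[0,0,-0.5,0,0,0],[0,0,-0.5,0,0,0],[0,0,-0.5,0,0,0]]'; python3 - <<'E'
from h import *
p,d,ci=snap("wrist","w23"); snap("scene","scene1")
c,P,r=satrect(p,ci,(240,60,400,290),.071,90); print(r,c.min(0),c.max(0))
print("insole z",bydepth(ci,[(317,y) for y in (130,160,190,220,245)],d)[:,2].round(4))
E
```

```text
t: 27.52
tool_pos: [0.4733, -0.2302, 0.0676]
orientation: [[0.138, -0.99, 0.002], [-0.99, -0.138, -0.001], [0.001, -0.002, -1.0]]
force: [-0.5, 0.0, -0.3]
grip_width: 0.0878
t: 28.18
tool_pos: [0.4727, -0.2297, 0.1923]
orientation: [[0.138, -0.99, 0.002], [-0.99, -0.138, -0.001], [0.001, -0.002, -1.0]]
force: [-0.1, 0.3, -0.1]
grip_width: 0.088
((0.47279009222984314, -0.2298908829689026), (0.1417243927717209, 0.061201758682727814), 6.641702651977539) [279  97] [355 261]
insole z [0.0704 0.0709 0.0694 0.0704 0.0712]
```

View pics/w23.png

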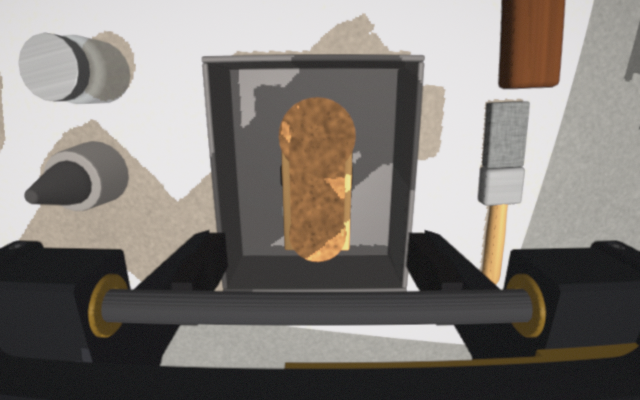

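View pics/scene1.png

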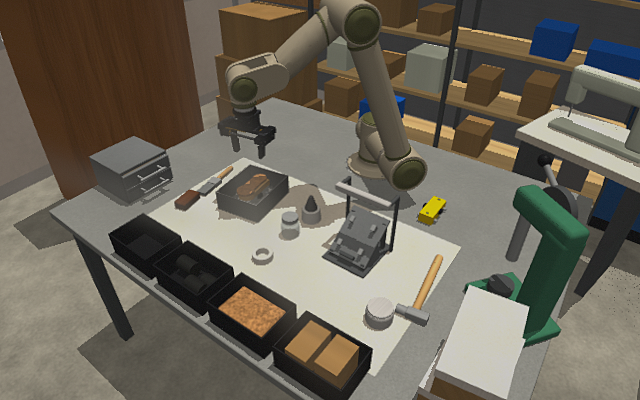

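```bash
python3 -c "
from h import *
print(bot.sign_off())"
```

```text
the job is handed in; nothing more can be done
None
```

The tool set is packed in the box: mould on the floor, block on the mould, insole on the block. I set each one down until the wrist force showed contact, then let go. The job was handed in at about 28 s of the 72 s allowed.

**Last checks, from the wrist camera:**

| Piece | Centre x, y (m) | Yaw (degrees) |
|---|---|---|
| Mould | (0.4730, -0.2297) | 8.3 |
| Block | (0.4736, -0.2300) | 8.1 |
| Insole | (0.4728, -0.2299) | 6.6 by rectangle fit |
| Box (from the top view) | (0.471, -0.225) | 8.2 |

- **Stack:** the centres agree within about 1 mm. The insole's top measures 69 to 71 mm above the table, where 71 mm is expected, so it lies flat. Its final gripper yaw was 7.9 degrees. The 6.6 degrees comes from fitting a rectangle to its uneven outline; the same fit was about 2 degrees low on the table.
- **Bystanders:** in the final scene picture the other things stand where they did at the start. I compared these by eye only.

**What disagreed or failed:**
- **First grip:** my first pinch on the mould closed above the buttons, and the lift pulled about 57 N on the still-latched mould. The camera put the fingertips roughly 20 mm short of the stated 22 mm. I let go, went 19 mm deeper and pinched again, and the mould then came free.
- **Cameras:** the top and wrist views differed by 3 to 5 mm on the block, the insole and the box. I used the wrist view for the grasps and the centring.

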